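# Shingle inspected circuit boards into the shelf tray

### The job

The two boards on the sloped inspection stand have passed: add them to the shelf tray so that they carry on the overlapping row already there, in the same step and facing the same way, each with its lower end on the tray and its raised end on the board before it, and its straight edge pushed fully home, flush against the tray's back lip like the others. Set the boards down gently, do not drop or press them hard, and leave the boards already laid, the tray's other contents and the things on the bench where they are.

Things in the scene. Friction and masses are not known exactly. Their poses are not given: they have to be found in the camera images.
- tray: shelf tray, does not move: brown fibreboard framed in white slotted angle. Origin: centre of its underside. Own x points to the back lip (away from the robot), own y along the row, the way it grows. Floor 14 mm above the origin, 150 (x) by 400 mm (y) inside; lips 3 mm thick, tops 20 mm above the floor. It is empty from row3's low end to the +y lip
- tray_lip (a point): middle of the back lip's inner face, where it meets the tray floor: own x 75 mm, y 0, z 14 mm from the tray's origin; axes as the tray's
- stand: inspection stand, does not move: white base 250 (x) x 150 (y) x 6 mm with two aluminium rests at own x = -55 and +55 mm. Each rest is a plate 44 mm wide (a board overhangs it by about 9 mm on both sides, 3 mm more or less) that slopes 30 degrees down towards own +y, with a toe ledge (8 mm above a board's underside) at its low end. Origin: centre of its underside
- board_a_centre (a point): board to lay: green circuit board, brass-coloured rim, 90 (own y) x 62 (own x) x 5 mm (own z, green face up), about 50 g. Own +x long edge straight; the -x one a shallow convex arc (62 mm wide at mid-length, 52 mm at the ends; almost flat over the middle 28 mm). Point: its centre, half-way up. Starts on the stand's -x rest, own y down the slope
- board_b_centre (a point): the other board to be laid, exactly like board_a; starts on the rest at the stand's own +x. Either board may be laid first. This point: centre of the board, half-way up
- board_a_edge (a point): middle of the straight long edge of board_a, half-way up (31 mm from its centre along own +x)
- board_b_edge (a point): middle of the straight long edge of board_b, half-way up (31 mm from its centre along own +x)
- row1_centre (a point): one of the three boards already in the tray, same shape as board_a; this point: its centre, half-way up. row1 lies flat on the tray floor near the -y lip, straight edge against the back lip (own axes along the tray's)
- row2_centre (a point): one of the three boards already in the tray, same shape as board_a; this point: its centre, half-way up. row2 is 60 mm further along the tray's +y: its +y end on the floor, its raised -y end on row1 (slope 4.8 degrees, centre about 6 mm above the floor)
- row3_centre (a point): one of the three boards already in the tray, same shape as board_a; this point: its centre, half-way up. row3 is the last of the row, 60 mm beyond row2, leaning on it in the same way; the new boards go beyond it at the same 60 mm step (each overlaps the one before by 30 mm)
- brush: bystander, to be left alone: short flat brush, 132 x 18 x 12 mm, lying in the tray's front strip beside row1 and row2; origin under it
- loupe: bystander, to be left alone: black eye loupe, 36 mm across, 40 mm high, standing on the bench; origin under its centre
- caliper: bystander, to be left alone: steel caliper 210 mm long with a black slide, lying beyond the tray; origin under its beam
- cleaner: bystander, to be left alone: white closed bottle 62 mm across, 160 mm high; origin under its centre
- tape: bystander, to be left alone: roll of amber tape lying flat, 90 mm across, 24 mm high; origin under its centre
- driver: bystander, to be left alone: screwdriver 185 mm long lying flat; origin on the bench below its axis, 80 mm from the handle end
- dish: bystander, to be left alone: small aluminium dish 90 mm across, 35 mm high; origin under its centre
Not all that is in view belongs to the job. What is shaped like the part that bears board_b_centre but blue or red is not meant.

How it is judged:
By the outcome, as a careful person would: the job done as asked, in the order asked, and still so for the second after the job is handed in, with the robot touching nothing.
It also fails if it takes over 67 s, if anything falls off the work surface, if the arm or the gripper's body presses on something with over 40 N, if the wrist force passes 120 N, or if a joint passes its speed limit or range.

### The arm

A 7-joint arm with a two-finger parallel gripper is mounted at the origin on the work surface. World frame = base frame: x ahead of the robot, y to its left, z up, the work surface at z = 0. Lengths are in m, angles in rad, forces in N, time in s.
With the tool pointing down it reaches from about 0.425 to 0.825 m from the base axis. Payload 3.6 kg.
Tool frame: the origin (TCP) lies midway between the tips of the shut fingers; the grasp point (between the pads) lies 19 mm behind it; x points along the fingers, z is the direction in which the jaws open and shut, and the axes are right-handed (so a half turn about x gives the same grasp; the last joint's range is limited). The gripper opens to 85 mm and grips with 20 to 120 N. Pads are 22 mm wide; open, the fingers measure 114 mm over their backs; the gripper's body (76 mm by 85 mm) begins 54 mm behind the grasp point. The pads swing forward as they close: fully open they stand 13 mm farther back than shut.
Start: joints at [-1.198, 0.615, -0.013, 1.423, 0.008, 1.103, -0.04], TCP at [0.253, 0.599, 0.231] pointing down, gripper open.
Joint ranges: [-3.12, 3.12], [-0.3, 2.06], [-1.34, 1.32], [0.26, 2.42], [-1.36, 4.5], [0.01, 1.98], [-2.84, 2.84]. Speed limits (rad/s): [2.79, 2.79, 3.14, 3.14, 3.14, 3.14, 3.14].

### API

Orientations are given as [roll, pitch, yaw] about the fixed x, y, z axes, in that order (R = Rz(yaw) Ry(pitch) Rx(roll)).
In Python, from bench import arm gives the robot as it stands. The module is installed in compiled form; this text tells all that it offers.
- The arm moves only by the shell command python3 -m inch 'ROWS' [OPENING] [FORCE]. ROWS is JSON, a list of rows, each a list of 4 numbers: the shift along the tool's x, y, z in m, then the turn about the tool's x in degrees. A call has 1 to 10 rows; each row shifts and turns the commanded pose from where the row before left it, along the tool's axes as they then stand; what a row does not reach is not made up. A row lasts 1/12 s, in which the tool goes at most 41.7 mm and 7.16 degrees, less where a joint would pass 70% of its speed; a pose out of reach is approached as far as the arm can. A call with a gripper value outside its range is refused whole. OPENING is the gripper command: -1 is fully open, 1 is shut, values between are in proportion, set as the call begins (- or left out, the last holds). The fingers move at their own pace and stop on an object; FORCE is the grip in N (left out, the last holds). Time passes only in rows, so rows that do not move let the fingers close. It gives the time, the measured TCP pose, the force and the opening at its end, in the units of the state.
- arm.sense(): the state, without advancing time (a new reading comes with each control period).
- arm.camera(name): name is "scene" or "top" or "wrist"; returns a dict with "img" (480x640x3 uint8, red, green, blue), "fx", "fy", "cx", "cy" (pixels), "k1" (the pictures are not rectified: a ray, as slopes to the right and down, at radius r is drawn at 1 + k1 r^2 times it, then the intrinsics apply), "rvec" (rotation vector, rad) and "tvec" (3), from world to camera coordinates, as OpenCV has them. Camera axes: x right, y down, z forward; pixel columns grow to the right and rows downward; lengths in m; the calibration is good to about 2 mm. A picture is of the moment at which its call begins. There is no depth.
- arm.hand_in(): hands the job in, once; it reports no verdict.
The state is a dict: "t": time; "q": joint angles; "joint_vel": joint speeds; "joint_efforts": joint torques, N m; "tcp_pos": TCP position; "orientation": TCP orientation; "wrist_force": force on the tool from outside, world axes, zero at the start; "torque": the same for the moment, N m; "gripper_width": finger opening in m.
Only numpy, scipy, OpenCV 4.12 (cv2) and the standard library are available. Lean on these libraries where they do the work, as an engineer would, in place of code of your own. Each camera call takes 0.05 s, during which the arm holds its last target.

## Working session

There is one attempt and no reset: what is moved stays moved. The work goes in short steps, Python scripts to look and compute and a shell command to move; the robot and the scene stay as the last step left them, time stands still between calls to the robot, and variables do not carry over. Pictures are saved under pics/ and viewed, and the job is handed in when it is done.

```bash
mkdir -p pics; ls
cat > look.py <<'E'
import sys,cv2
from bench import arm
n,f=sys.argv[1],sys.argv[2]
c=arm.camera(n); cv2.imwrite('pics/'+f+'.png',c['img'][:,:,::-1])
import pickle; pickle.dump(c,open('pics/'+f+'.pkl','wb'))
print({k:v for k,v in c.items() if k!='img'})
E
python3 look.py scene s0; python3 look.py top t0; python3 look.py wrist w0; python3 -c "
from bench import arm
print(arm.sense())"
```

```text
pics
{'fx': 452.56382537543914, 'fy': 452.56382537543914, 'cx': 318.6356873584064, 'cy': 241.76177829388425, 'k1': -0.015617688654499487, 'rvec': array([ 0.93803381,  2.71003952, -0.76942639]), 'tvec': array([ 0.43703236, -0.21190364,  1.25752736])}
{'fx': 438.34240745583986, 'fy': 438.34240745583986, 'cx': 323.16197554619083, 'cy': 233.83303251558644, 'k1': -0.0869033642727049, 'rvec': array([ 2.16758749, -2.13751043,  0.15015931]), 'tvec': array([-0.06875899,  0.55872398,  1.17579641])}
{'fx': 373.2273665279613, 'fy': 373.2273665279613, 'cx': 315.59573932943215, 'cy': 242.58089292956973, 'k1': -0.07587727280197322, 'rvec': array([-2.37592021, -1.57655138, -0.26379499]), 'tvec': array([-0.64919906, -0.04230244,  0.38102526])}
{'t': 0.15, 'q': array([-1.19746497,  0.61569097, -0.0126497 ,  1.424551  ,  0.00812598,
        1.10339892, -0.0404291 ]), 'joint_vel': array([ 0.00032198, -0.00293377,  0.00095212, -0.00382826, -0.00089514,
       -0.00029071, -0.00123345]), 'joint_efforts': array([ 8.61241588e-04, -4.69660771e+01,  2.59696310e-01, -1.71251571e+01,
        1.00322056e-02,  7.14151509e-03, -1.08664446e-05]), 'tcp_pos': array([0.25276634, 0.59819574, 0.23040144]), 'orientation': array([-3.13034048,  1.5687985 , -1.95930165]), 'wrist_force': array([-0.22820382,  0.22364479, -0.11060495]), 'torque': array([-0.02977565,  0.04654485,  0.00140972]), 'gripper_width': 0.08557818958746054}
```

View pics/s0.png

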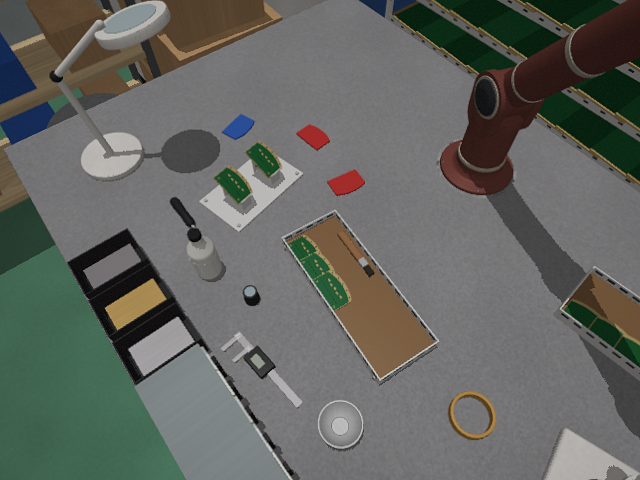

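View pics/t0.png

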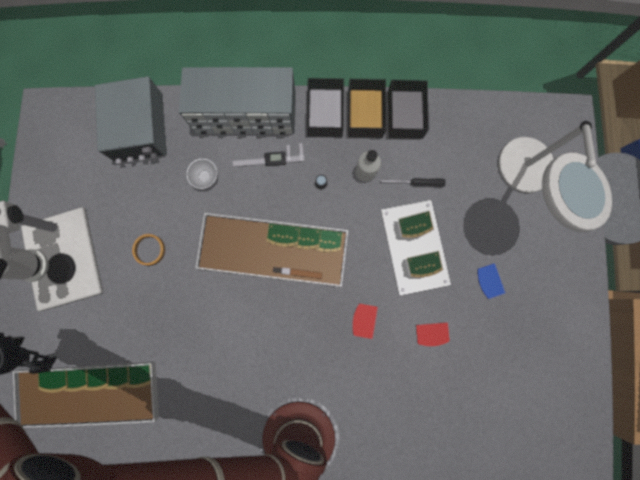

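View pics/w0.png

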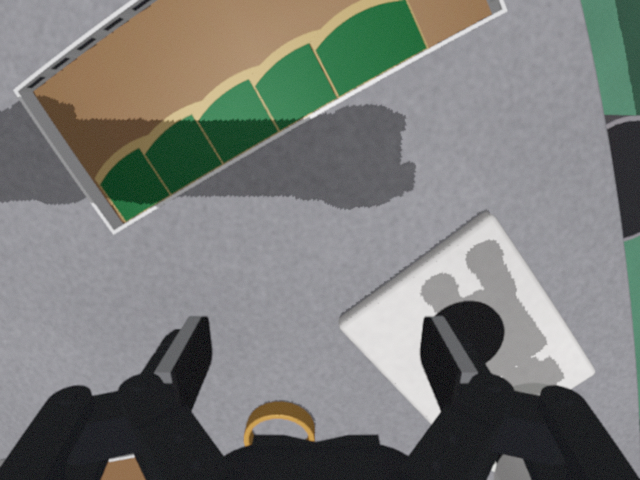

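```bash
cat > g.py <<'E'
import numpy as np,cv2,pickle
def load(f): return pickle.load(open('pics/'+f+'.pkl','rb'))
def KD(c): return np.array([[c['fx'],0,c['cx']],[0,c['fy'],c['cy']],[0,0,1.]]),np.array([c['k1'],0,0,0.])
def RT(c): return cv2.Rodrigues(np.array(c['rvec'],float))[0],np.array(c['tvec'],float)
def proj(c,P):
    K,D=KD(c); return cv2.projectPoints(np.array(P,float).reshape(-1,1,3),np.array(c['rvec'],float),np.array(c['tvec'],float),K,D)[0].reshape(-1,2)
def ray(c,uv):
    K,D=KD(c);R,t=RT(c)
    n=cv2.undistortPoints(np.array(uv,float).reshape(-1,1,2),K,D).reshape(-1,2)
    d=np.c_[n,np.ones(len(n))]@R; return -R.T@t,d/np.linalg.norm(d,axis=1)[:,None]
def plane(c,uv,z):
    o,d=ray(c,uv); return o+d*((z-o[2])/d[:,2])[:,None]
def tri(c1,u1,c2,u2):
    o1,d1=ray(c1,u1);o2,d2=ray(c2,u2);out=[]
    for a,b in zip(d1,d2):
        s=np.linalg.lstsq(np.c_[a,-b],o2-o1,rcond=None)[0]
        p,q=o1+s[0]*a,o2+s[1]*b; out.append(np.r_[(p+q)/2,np.linalg.norm(p-q)])
    return np.array(out)
E
python3 - <<'E'
import cv2
t=cv2.imread('pics/t0.png');s=cv2.imread('pics/s0.png')
cv2.imwrite('pics/t0a.png',cv2.resize(t[190:310,190:350],None,fx=5,fy=5,interpolation=2))
cv2.imwrite('pics/t0b.png',cv2.resize(t[190:310,370:490],None,fx=5,fy=5,interpolation=2))
cv2.imwrite('pics/s0a.png',cv2.resize(s[200:390,270:450],None,fx=3,fy=3,interpolation=2))
cv2.imwrite('pics/s0b.png',cv2.resize(s[120:240,180:320],None,fx=5,fy=5,interpolation=2))
E
```

```text
(no output)
```

View pics/t0a.png

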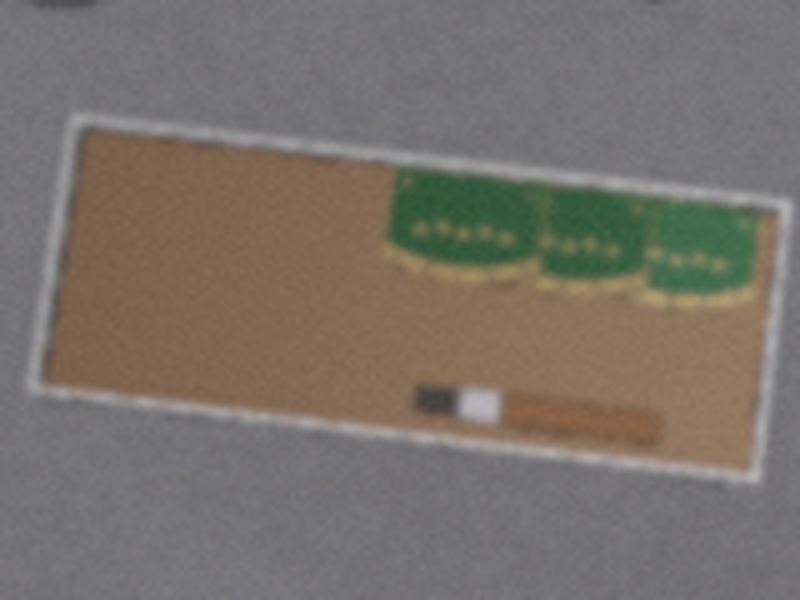

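View pics/t0b.png

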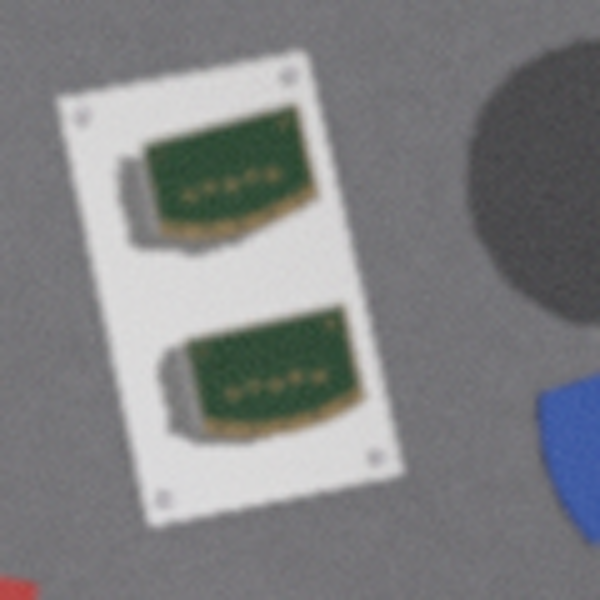

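View pics/s0b.png

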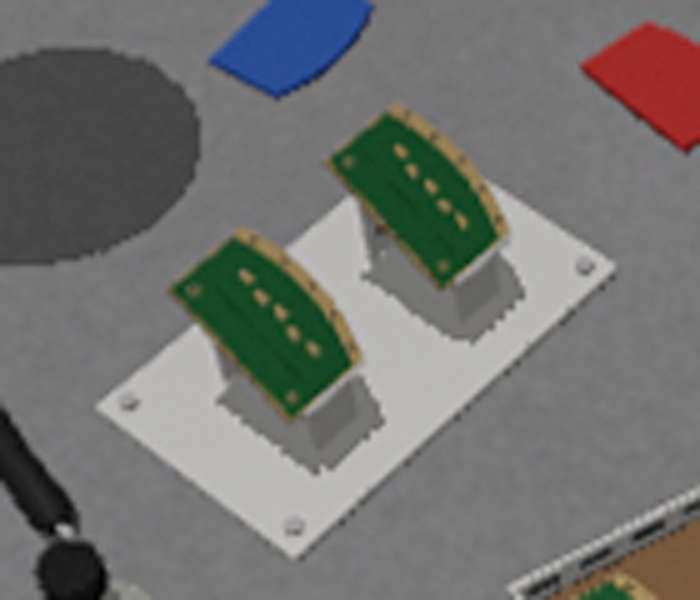

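View pics/s0a.png

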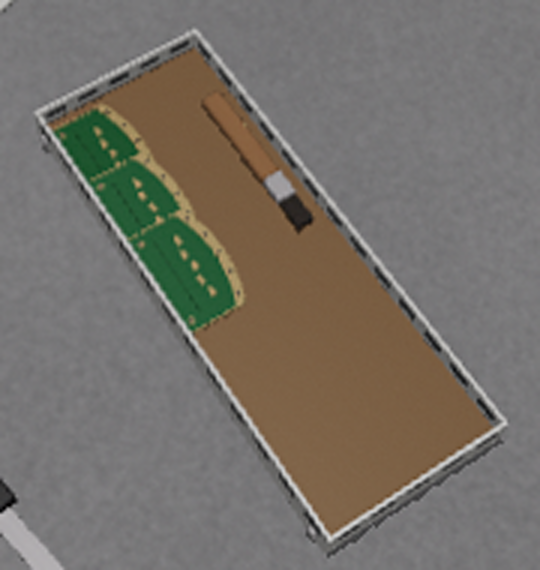

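Run:
```python
from g import *
t,s=load('t0'),load('s0')
tc=np.array([[75,115],[790,200],[757,480],[30,392]])/5+190
P=plane(t,tc,.034);print('tray top',P.round(4))
sc=np.array([[330,545],[37,113],[196,32],[505,425]])/3+[270,200]
P2=plane(s,sc,.034);print('tray scene',P2.round(4))
for P in(P,P2):
  P=P[:,:2]; print(np.linalg.norm(np.roll(P,-1,0)-P,axis=1).round(4),P.mean(0).round(4), np.degrees(np.arctan2(*(P[0]-P[1]+P[3]-P[2])[::-1]))-90)
for n,a,b in(('b',[[145,145],[297,105],[315,193],[160,233]],[[293,418],[170,290],[240,230],[357,360]]),('a',[[188,345],[345,305],[362,400],[205,433]],[[443,288],[328,160],[395,105],[505,238]])):
  X=tri(t,np.array(a)/5+[370,190],s,np.array(b)/5+[180,120]);print(n,X.round(4))
  X=X[:,:3];print(np.linalg.norm(np.roll(X,-1,0)-X,axis=1).round(4),X.mean(0).round(4))
  v=X[0]-X[1]+X[3]-X[2];print('yaw of own y -90',np.degrees(np.arctan2(v[1],v[0]))-90,'slope',np.degrees(np.arctan2(v[2],np.hypot(v[0],v[1]))))
# row boards in top: straight corner, row3 low end etc
P=plane(t,np.array([[395,168],[388,248]])/5+190,.0195);print('row3 low',P.round(4))
P=plane(s,np.array([[193,330],[240,303]])/3+[270,200],.0195);print('row3 low s',P.round(4))
# stand
tc=np.array([[57,98],[305,50],[403,472],[150,525]])/5+[370,190];P=plane(t,tc,.006);print('stand',P.round(4),P.mean(0),np.linalg.norm(np.roll(P,-1,0)-P,axis=1).round(4))
```

```text
tray top [[ 0.6146  0.2722  0.034 ]
 [ 0.572  -0.1299  0.034 ]
 [ 0.4167 -0.1129  0.034 ]
 [ 0.4586  0.2896  0.034 ]]
tray scene [[ 0.6169  0.2804  0.034 ]
 [ 0.5711 -0.1222  0.034 ]
 [ 0.4196 -0.1047  0.034 ]
 [ 0.4634  0.2947  0.034 ]]
[0.4044 0.1562 0.4047 0.1569] [0.5155 0.0797] -5.997541329670128
[0.4053 0.1525 0.4018 0.1542] [0.5177 0.087 ] -6.372164514151095
b [[ 6.023e-01 -2.701e-01  4.220e-02  3.700e-03]
 [ 6.186e-01 -3.461e-01  8.300e-02  3.100e-03]
 [ 5.707e-01 -3.545e-01  8.630e-02  1.800e-03]
 [ 5.548e-01 -2.795e-01  4.160e-02  6.000e-04]]
[0.0877 0.0488 0.0886 0.0484] [ 0.5866 -0.3126  0.0633]
yaw of own y -90 12.078688548923438 slope -28.972849814072916
a [[ 4.923e-01 -2.944e-01  3.840e-02  1.300e-03]
 [ 5.097e-01 -3.689e-01  8.490e-02  4.500e-03]
 [ 4.601e-01 -3.777e-01  8.580e-02  2.000e-03]
 [ 4.446e-01 -3.046e-01  3.450e-02  1.000e-04]]
[0.0895 0.0504 0.0906 0.0489] [ 0.4767 -0.3364  0.0609]
yaw of own y -90 12.554225621074707 slope -32.897159216373936
row3 low [[0.5892 0.0923 0.0195]
 [0.5436 0.0949 0.0195]]
row3 low s [[0.5868 0.0974 0.0195]
 [0.5451 0.1024 0.0195]]
stand [[ 0.6367 -0.2273  0.006 ]
 [ 0.6673 -0.3717  0.006 ]
 [ 0.4249 -0.4232  0.006 ]
 [ 0.394  -0.2789  0.006 ]] [ 0.53071014 -0.32528544  0.006     ] [0.1476 0.2478 0.1476 0.2481]
```

Run:
```python
from g import *
t,s=load('t0'),load('s0')
for c in(t,s): print('cam at',ray(c,[[320,240]])[0].round(3))
tc=np.array([[75,115],[790,200],[757,480],[30,392]])/5+190
sc=np.array([[330,545],[37,113],[196,32],[505,425]])/3+[270,200]
print('tray',tri(t,tc,s,sc).round(4))
tc=np.array([[57,98],[305,50],[403,472],[150,525]])/5+[370,190]
sc=np.array([[297,558],[97,407],[0,0],[617,265]])/5+[180,120]
print('stand',tri(t,tc[[0,1,3]],s,sc[[0,1,3]]).round(4))
X=tri(t,np.array([[395,168],[388,248]])/5+190,s,np.array([[193,330],[240,303]])/3+[270,200]);print('row3',X.round(4))
```

```text
cam at [ 0.395 -0.058  1.241]
cam at [0.857 0.394 0.963]
tray [[ 0.6153  0.2772  0.0218  0.0046]
 [ 0.5708 -0.1284  0.0268  0.0058]
 [ 0.4156 -0.1121  0.0229  0.0037]
 [ 0.4589  0.2932  0.0229  0.0009]]
stand [[ 0.6365 -0.227  -0.0026  0.0046]
 [ 0.6677 -0.3727 -0.0019  0.0032]
 [ 0.3926 -0.2789 -0.0017  0.0038]]
row3 [[0.5878 0.0946 0.0165 0.0053]
 [0.5433 0.0977 0.0095 0.0043]]
```

```bash
cat > go.py <<'E'
# usage: go.py x y z jawyawdeg : prints turn needed, and shift in tool axes after the turn
import sys,numpy as np
from bench import arm
from scipy.spatial.transform import Rotation as Ro
def calc(x,y,z,yaw):
    s=arm.sense(); R=Ro.from_euler('xyz',s['orientation']).as_matrix()
    p=np.array(s['tcp_pos']); 
    best=[]
    jy=np.degrees(np.arctan2(R[1,2],R[0,2]))
    print('t',round(s['t'],2),'tcp',p.round(4),'jaw yaw',round(jy,2),'q7',s['q'][6].round(3),'w',round(s['gripper_width'],4),'F',np.round(s['wrist_force'],2),'xdir',R[:,0].round(4))
    if yaw is None: yaw=jy
    for k in(0,180,-180):
        d=((yaw+k-jy)+180)%360-180
        sgn=np.sign(-1*1) # tool x points down: + turn about tool x lowers world yaw
        turn=-d
        R2=R@Ro.from_euler('x',turn,degrees=True).as_matrix()
        print('turn',round(turn,2),'shift',(R2.T@(np.array([x,y,z])-p)).round(4))
a=sys.argv[1:]
if a: calc(*[float(v) for v in a[:3]],None if a[3]=='-' else float(a[3]))
else: calc(0,0,0,None)
E
python3 go.py .5 .2 .28 12; python3 go.py .5 -.325 .28 12
```

```text
t 0.15 tcp [0.2528 0.5982 0.2304] jaw yaw 67.1 q7 -0.04 w 0.0856 F [-0.23  0.22 -0.11] xdir [-8.0e-04 -1.8e-03 -1.0e+00]
turn 55.1 shift [-0.049 -0.441  0.159]
turn -124.9 shift [-0.049  0.441 -0.159]
turn -124.9 shift [-0.049  0.441 -0.159]
t 0.15 tcp [0.2528 0.5982 0.2304] jaw yaw 67.1 q7 -0.04 w 0.0856 F [-0.23  0.22 -0.11] xdir [-8.0e-04 -1.8e-03 -1.0e+00]
turn 55.1 shift [-0.0481 -0.9545  0.0498]
turn -124.9 shift [-0.0481  0.9545 -0.0498]
turn -124.9 shift [-0.0481  0.9545 -0.0498]
```

```bash
python3 -m inch '[[-0.006,0,0,6.9],[-0.006,0,0,6.9],[-0.006,0,0,6.9],[-0.006,0,0,6.9],[-0.006,0,0,6.9],[-0.006,0,0,6.9],[-0.006,0,0,6.9],[-0.006,0,0,6.9]]'
python3 -m inch '[[0,-0.037,0.013,0],[0,-0.037,0.013,0],[0,-0.037,0.013,0],[0,-0.037,0.013,0],[0,-0.037,0.013,0],[0,-0.037,0.013,0],[0,-0.037,0.013,0],[0,-0.037,0.013,0],[0,-0.037,0.013,0],[0,-0.037,0.013,0]]'
python3 go.py .53 -.27 .28 12
```

```text
t: 0.82
tcp_pos: [0.2527, 0.5985, 0.2791]
orientation: [-2.283, 1.57, -2.081]
wrist_force: [0.2, -0.4, 0.1]
gripper_width: 0.0852
t: 1.65
tcp_pos: [0.4569, 0.2617, 0.2792]
orientation: [2.941, 1.57, -3.134]
wrist_force: [0.3, 0.5, 0.5]
gripper_width: 0.0854
t 1.65 tcp [0.4569 0.2617 0.2792] jaw yaw 11.91 q7 -0.215 w 0.0854 F [0.34 0.54 0.53] xdir [-4.e-04 -0.e+00 -1.e+00]
turn -0.09 shift [-0.0008 -0.5353 -0.039 ]
turn 179.91 shift [-0.0008  0.5353  0.039 ]
turn 179.91 shift [-0.0008  0.5353  0.039 ]
```

```bash
python3 -m inch '[[0,-0.034,-0.001,0],[0,-0.034,-0.001,0],[0,-0.034,-0.001,0],[0,-0.034,-0.001,0],[0,-0.020,-0.001,0],[0,0,0,0],[0,0,0,0]]'; python3 look.py wrist w1
python3 -m inch '[[0,-0.038,-0.003,0],[0,-0.038,-0.003,0],[0,-0.038,-0.003,0],[0,-0.038,-0.003,0],[0,-0.038,-0.003,0],[0,-0.038,-0.003,0],[0,-0.038,-0.003,0],[0,-0.038,-0.003,0],[0,-0.038,-0.003,0],[0,-0.03,-0.003,0]]'
python3 -m inch '[[0,0,0,0],[0,0,0,0]]'
python3 look.py wrist w2;python3 go.py .53 -.27 .28 12
```

```text
t: 2.23
tcp_pos: [0.4837, 0.1086, 0.2793]
orientation: [2.514, 1.57, 2.718]
wrist_force: [1.0, 0.6, -1.0]
gripper_width: 0.0854
{'fx': 373.2273665279613, 'fy': 373.2273665279613, 'cx': 315.59573932943215, 'cy': 242.58089292956973, 'k1': -0.07587727280197322, 'rvec': array([-2.7960372 , -0.28724549, -0.04844046]), 'tvec': array([-0.49539234, -0.05000482,  0.42924512])}
t: 3.12
tcp_pos: [0.5321, -0.2614, 0.2789]
orientation: [-1.913, 1.571, -1.704]
wrist_force: [-0.4, 0.3, 0.4]
gripper_width: 0.0854
t: 3.28
tcp_pos: [0.5315, -0.2605, 0.2785]
orientation: [2.361, 1.57, 2.568]
wrist_force: [0.6, 0.7, -0.4]
gripper_width: 0.0855
{'fx': 373.2273665279613, 'fy': 373.2273665279613, 'cx': 315.59573932943215, 'cy': 242.58089292956973, 'k1': -0.07587727280197322, 'rvec': array([-2.79621674, -0.29079367, -0.0482971 ]), 'tvec': array([-0.46609034, -0.40165046,  0.30759926])}
t 3.33 tcp [ 0.5319 -0.2584  0.2786] jaw yaw 12.03 q7 0.831 w 0.085 F [0.79 0.42 0.72] xdir [-6.0e-04  2.2e-03 -1.0e+00]
turn 0.03 shift [-0.0014 -0.011  -0.0043]
turn -179.97 shift [-0.0014  0.011   0.0043]
turn -179.97 shift [-0.0014  0.011   0.0043]
```

View pics/w1.png

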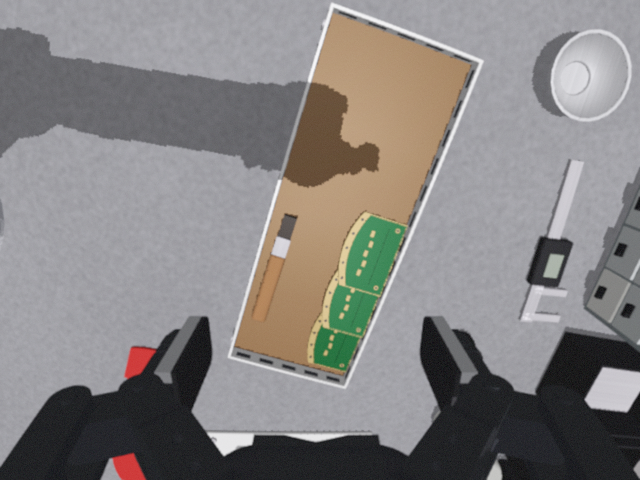

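View pics/w2.png

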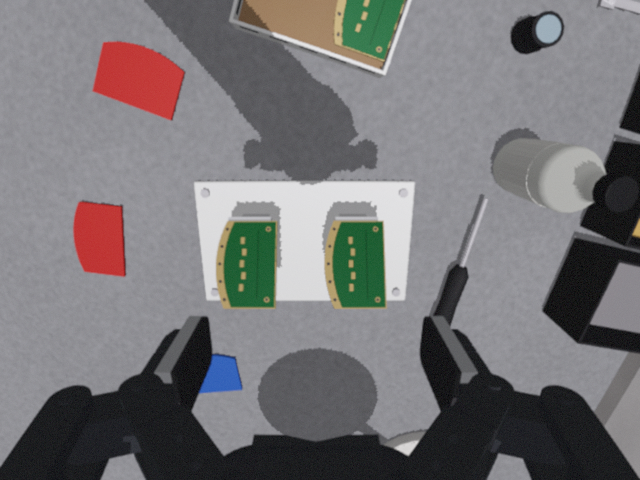

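Run:
```python
from g import *
import cv2
w=load('w2')['img'][:,:,::-1]
cv2.imwrite('pics/w2c.png',cv2.resize(w[165:325,185:425],None,fx=3.3,fy=3.3,interpolation=2))
w=load('w1')['img'][:,:,::-1]
cv2.imwrite('pics/w1c.png',cv2.resize(w[190:390,225:425],None,fx=3,fy=3,interpolation=2))
t,w=load('t0'),load('w2')
P=plane(w,[[195,182],[415,182],[405.5,300],[207,300]],.006);print(P.round(4),np.linalg.norm(np.roll(P,-1,0)-P,axis=1).round(4),P.mean(0))
w=load('w1')
P=plane(w,[[333,5],[482,62],[346,387],[230,355]],.034);print(P.round(4),np.linalg.norm(np.roll(P,-1,0)-P,axis=1).round(4),P.mean(0))
```

```text
[[ 0.3954 -0.2751  0.006 ]
 [ 0.6375 -0.2244  0.006 ]
 [ 0.6688 -0.369   0.006 ]
 [ 0.4254 -0.4204  0.006 ]] [0.2474 0.148  0.2487 0.1483] [ 0.53178347 -0.322206    0.006     ]
[[ 0.4618  0.2918  0.034 ]
 [ 0.6141  0.2751  0.034 ]
 [ 0.5718 -0.1243  0.034 ]
 [ 0.4193 -0.106   0.034 ]] [0.1532 0.4017 0.1536 0.4001] [0.51673417 0.08418523 0.034     ]
```

View pics/w2c.png

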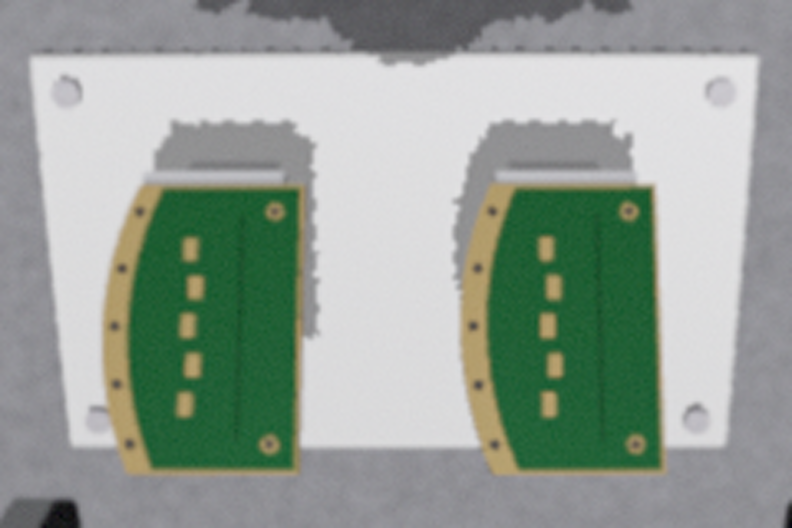

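View pics/w1c.png

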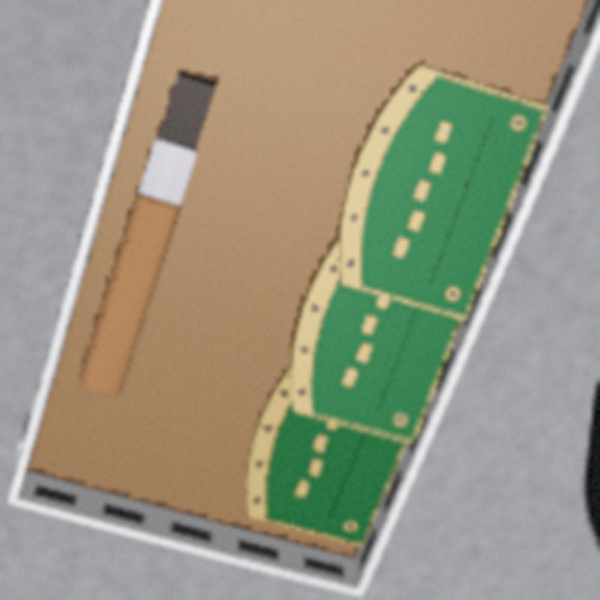

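```bash
cat > pnp.py <<'E'
from g import *
M=np.array([[31,45,2.5],[31,-45,2.5],[-31,0,2.5],[-21,45,2.5],[-21,-45,2.5]])/1000
def board(c,uv):
    K,D=KD(c);R,t=RT(c)
    ok,rv,tv=cv2.solvePnP(M,np.array(uv,float),K,D)
    e=cv2.projectPoints(M,rv,tv,K,D)[0].reshape(-1,2)-uv
    Rb=R.T@cv2.Rodrigues(rv)[0]; ce=R.T@(tv.ravel()-t)
    print('centre',ce.round(4),'yaw x',np.degrees(np.arctan2(Rb[1,0],Rb[0,0])).round(2),'slope y',np.degrees(np.arcsin(Rb[2,1])).round(2),'tilt x',np.degrees(np.arcsin(Rb[2,0])).round(2),'err px',np.abs(e).max().round(2))
    return ce,Rb
E
python3 - <<'E'
from pnp import *
w=load('w2')
f=lambda a:np.array(a)/3.3+[185,165]
board(w,f([[303,185],[298,472],[103,330],[145,187],[125,472]]))
board(w,f([[654,186],[665,472],[461,330],[490,186],[495,472]]))
E
```

```text
centre [ 0.4744 -0.3339  0.0691] yaw x 14.3 slope y -34.92 tilt x 3.12 err px 0.84
centre [ 0.5836 -0.3137  0.0629] yaw x 12.9 slope y -28.17 tilt x 0.87 err px 0.51
```

```bash
python3 - <<'E'
from g import *
c=load('w2'); R,t=RT(c); tcp=np.array([.5316,-.2595,.2786])
print('cam pos',(-R.T@t).round(4),'fwd',R[2].round(3),'right',R[0].round(3),'tcp px',proj(c,tcp))
# camera offset relative to tcp; board b centre (.584,-.312,.065) seen when tcp at z
off=-R.T@t-tcp
for z in(.18,.15,.13):
  for dy in (0,.03,.05):
    v=np.array([.584,-.312,.065])-(np.array([.584-.208*dy,-.312+.978*dy,z])+off)
    cc=R@v; print(z,dy,(c['fx']*cc[:2]/cc[2]+[c['cx'],c['cy']]).round(0),cc[2].round(3))
E
python3 go.py .578 -.283 .17 12.2
```

```text
cam pos [ 0.5137 -0.1777  0.4215] fwd [ 0.067 -0.319 -0.946] right [ 0.979  0.206 -0.   ] tcp px [[317.15830279 317.32508881]]
0.18 0 [317. 236.] 0.271
0.18 0.03 [317. 274.] 0.281
0.18 0.05 [317. 298.] 0.287
0.15 0 [317. 250.] 0.243
0.15 0.03 [317. 292.] 0.252
0.15 0.05 [317. 318.] 0.259
0.13 0 [317. 262.] 0.224
0.13 0.03 [317. 306.] 0.234
0.13 0.05 [317. 334.] 0.24
t 3.33 tcp [ 0.5319 -0.2584  0.2786] jaw yaw 12.03 q7 0.831 w 0.085 F [0.79 0.42 0.72] xdir [-6.0e-04  2.2e-03 -1.0e+00]
turn -0.17 shift [ 0.1085 -0.0341  0.0398]
turn 179.83 shift [ 0.1085  0.0341 -0.0398]
turn 179.83 shift [ 0.1085  0.0341 -0.0398]
```

```bash
python3 go.py .584 -.312 .15 12.1
```

```text
t 3.33 tcp [ 0.5319 -0.2584  0.2786] jaw yaw 12.03 q7 0.831 w 0.085 F [0.79 0.42 0.72] xdir [-6.0e-04  2.2e-03 -1.0e+00]
turn -0.07 shift [ 0.1284 -0.0637  0.0397]
turn 179.93 shift [ 0.1284  0.0637 -0.0397]
turn 179.93 shift [ 0.1284  0.0637 -0.0397]
```

```bash
python3 -m inch '[[0.032,-0.0159,0.0099,0],[0.032,-0.0159,0.0099,0],[0.032,-0.0159,0.0099,0],[0.032,-0.0159,0.0099,0],[0,0,0,0],[0,0,0,0]]'
python3 look.py wrist w3 >/dev/null;python3 go.py .584 -.312 .15 12.1
```

```text
t: 3.83
tcp_pos: [0.583, -0.3106, 0.1482]
orientation: [2.184, 1.564, 2.395]
wrist_force: [0.3, -0.5, 0.6]
gripper_width: 0.0852
t 3.88 tcp [ 0.5839 -0.3116  0.151 ] jaw yaw 12.1 q7 0.915 w 0.0851 F [ 0.46 -0.65  1.27] xdir [-7.0e-04  2.2e-03 -1.0e+00]
turn -0.0 shift [ 0.001  -0.0005  0.    ]
turn 180.0 shift [ 0.001   0.0005 -0.    ]
turn 180.0 shift [ 0.001   0.0005 -0.    ]
```

View pics/w3.png

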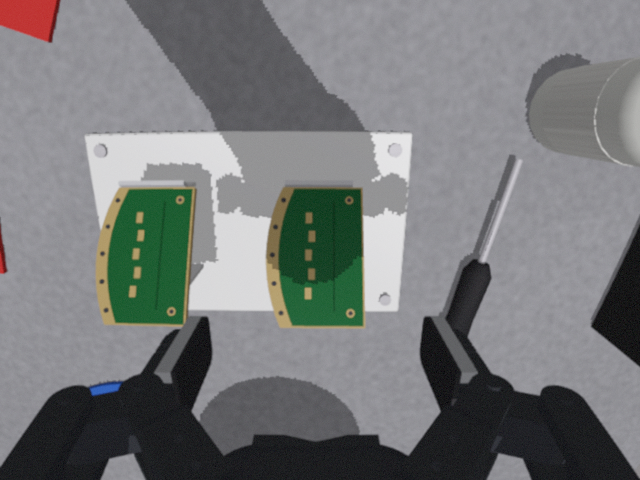

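```bash
cat > seg.py <<'E'
from pnp import *
def boards(c,roi):
    x0,y0,x1,y1=roi; im=c['img'][y0:y1,x0:x1]
    im=cv2.resize(im,None,fx=4,fy=4,interpolation=cv2.INTER_CUBIC)
    h=cv2.cvtColor(im,cv2.COLOR_RGB2HSV)
    m=((h[...,1]>75)&(h[...,0]>12)&(h[...,0]<95)).astype(np.uint8)
    m=cv2.morphologyEx(m,cv2.MORPH_OPEN,np.ones((9,9)));m=cv2.morphologyEx(m,cv2.MORPH_CLOSE,np.ones((15,15)))
    out=[]
    for k in cv2.findContours(m,cv2.RETR_EXTERNAL,cv2.CHAIN_APPROX_NONE)[0]:
        if cv2.contourArea(k)<4000: continue
        k=cv2.convexHull(k).reshape(-1,2).astype(float)
        out.append((k+.5)/4-.5+[x0,y0])
    return out
def edgefit(k,dense=400):
    # image: straight edge right, arc left, low end up. k: hull. returns corners from line fits of right, top, bottom edges
    d=np.vstack([np.linspace(a,b,40,endpoint=False) for a,b in zip(k,np.roll(k,-1,0))])
    x0,y0=k.min(0);x1,y1=k.max(0);h=y1-y0;w=x1-x0
    def fit(p): 
        v=cv2.fitLine(p.astype(np.float32),cv2.DIST_HUBER,0,.01,.01).ravel(); return v
    R=fit(d[(d[:,0]>x1-.15*w)&(d[:,1]>y0+.12*h)&(d[:,1]<y1-.12*h)])
    T=fit(d[(d[:,1]<y0+.1*h)&(d[:,0]>x0+.4*w)&(d[:,0]<x1-.1*w)])
    B=fit(d[(d[:,1]>y1-.1*h)&(d[:,0]>x0+.4*w)&(d[:,0]<x1-.1*w)])
    def X(a,b):
        s=np.linalg.solve(np.c_[a[:2],-b[:2]],b[2:]-a[2:]);return a[2:]+s[0]*a[:2]
    n=np.array([R[1],-R[0]]); n=n if n[0]<0 else -n
    arc=d[np.argsort(d@n)[-200:]].mean(0)
    def end(L,side):  # outermost point along the end edge
        u=L[:2]*np.sign(L[0]); dist=np.abs((d-L[2:])@np.array([-L[1],L[0]]))
        s=((d-L[2:])@u)[dist<.8].min(); return L[2:]+s*u
    return np.array([X(R,T),X(R,B),arc,end(T,0),end(B,0)])
E
python3 - <<'E'
from seg import *
c=load('w3')
for k in boards(c,(80,170,420,345)):
    p=edgefit(k);print(p.round(1).tolist());board(c,p)
c=load('w2')
for k in boards(c,(200,205,420,315)):
    p=edgefit(k);print(p.round(1).tolist());board(c,p)
E
```

```text
[[361.5, 187.6], [364.3, 327.2], [266.9, 265.4], [283.3, 186.9], [279.6, 326.9]]
centre [ 0.5825 -0.3139  0.0681] yaw x 11.25 slope y -13.12 tilt x -5.09 err px 4.71
[[195.7, 186.8], [186.1, 325.6], [96.2, 260.0], [118.8, 187.7], [104.5, 324.3]]
centre [ 0.4746 -0.3336  0.0705] yaw x 13.31 slope y -32.2 tilt x -0.49 err px 4.62
[[276.8, 221.4], [274.9, 307.6], [216.6, 266.5], [227.6, 221.1], [223.4, 307.9]]
centre [ 0.4738 -0.3358  0.0656] yaw x 13.93 slope y -31.87 tilt x 2.53 err px 2.06
[[382.0, 221.5], [385.5, 307.4], [325.3, 267.5], [333.1, 220.7], [333.9, 308.0]]
centre [ 0.5834 -0.315   0.0612] yaw x 12.24 slope y -19.73 tilt x -2.87 err px 1.77
```

```bash
cat >> seg.py <<'E'
from scipy.optimize import least_squares
from scipy.spatial.transform import Rotation as Ro
def fitpose(c,p,slope,x0):
    def f(v):
        R=Ro.from_euler('ZX',[v[3],-slope],degrees=True).as_matrix()
        q=proj(c,M@R.T+v[:3]); n=q[0]-q[1];n=np.array([n[1],-n[0]])/np.linalg.norm(n)
        return np.r_[(q[:2]-p[:2]).ravel(),(q[2]-p[2])@n]
    r=least_squares(f,x0,x_scale=[.01,.01,.01,1]);print('fit',r.x.round(4),'res',r.fun.round(2));return r.x
E
python3 - <<'E'
from seg import *
for n,roi in(('w3',(80,170,420,345)),('w2',(200,205,420,315))):
  c=load(n)
  for k in boards(c,roi):
    p=edgefit(k); 
    for z in (30,): fitpose(c,p,z,[.53,-.32,.065,12])
E
```

```text
fit [ 0.5821 -0.3119  0.0664 11.9897] res [ 0.19  0.33  0.26 -0.31  0.46]
fit [ 0.4743 -0.3332  0.0693 11.7901] res [-0.12 -0.34 -0.35  0.29 -0.49]
fit [ 0.4734 -0.3371  0.0609 11.7857] res [ 0.06  0.1   0.09 -0.1   0.15]
fit [ 0.584  -0.3153  0.0583 12.362 ] res [ 0.21  0.29  0.21 -0.29  0.42]
```

```bash
python3 go.py .5825 -.312 .0565 12.0; python3 -m inch '[[0.0236,0,-0.0015,0],[0.0236,0,0,0],[0.0236,0,0,0],[0.0236,0,0,0],[0,0,0,0],[0,0,0,0]]'
python3 look.py wrist w4 >/dev/null;python3 look.py scene s4 >/dev/null;python3 go.py .5825 -.312 .0565 12
python3 - <<'E'
from g import *
c=load('s4');cv2.imwrite('pics/s4c.png',cv2.resize(c['img'][100:250,160:330,::-1],None,fx=4,fy=4,interpolation=2))
E
```

```text
t 3.88 tcp [ 0.5839 -0.3116  0.151 ] jaw yaw 12.1 q7 0.915 w 0.0851 F [ 0.46 -0.65  1.27] xdir [-7.0e-04  2.2e-03 -1.0e+00]
turn 0.1 shift [ 0.0945 -0.0004 -0.0014]
turn -179.9 shift [0.0945 0.0004 0.0014]
turn -179.9 shift [0.0945 0.0004 0.0014]
t: 4.38
tcp_pos: [0.5824, -0.3133, 0.0588]
orientation: [0.036, 1.569, 0.246]
wrist_force: [-0.2, -0.5, -0.5]
gripper_width: 0.0855
t 4.48 tcp [ 0.5834 -0.3151  0.0603] jaw yaw 11.96 q7 0.955 w 0.0855 F [-0.25 -0.62  0.87] xdir [ 0.005  -0.0023 -1.    ]
turn -0.04 shift [ 0.0038  0.0032 -0.0002]
turn 179.96 shift [ 0.0038 -0.0032  0.0002]
turn 179.96 shift [ 0.0038 -0.0032  0.0002]
```

View pics/w4.png

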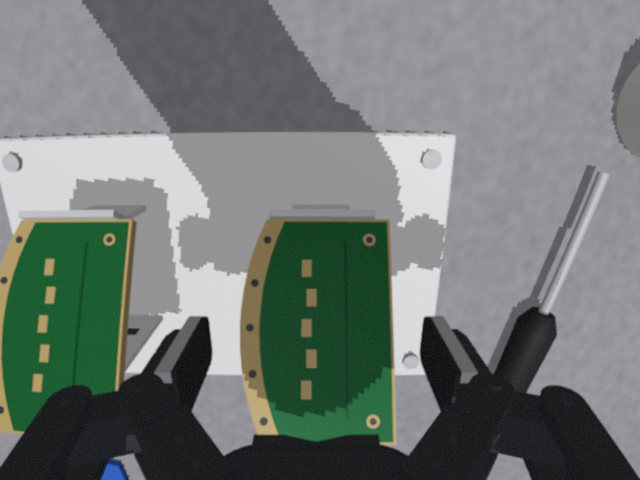

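View pics/s4c.png

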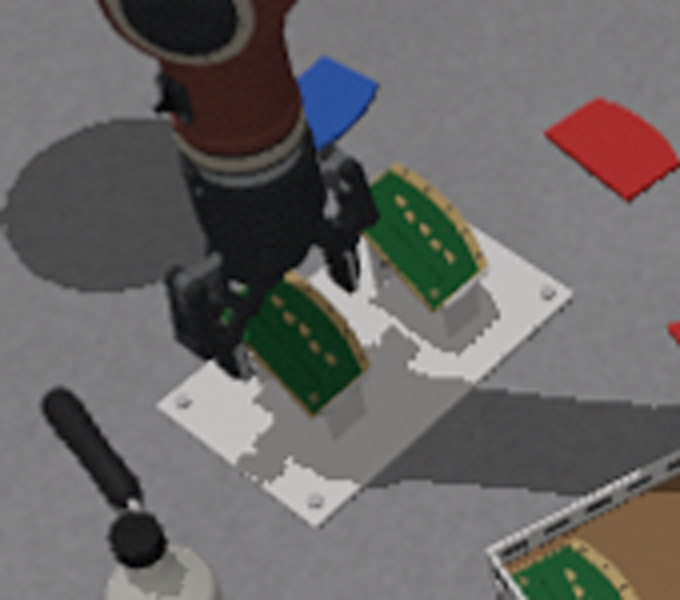

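```bash
cat > tcpcam.py <<'E'
from seg import *
# camera in tool frame from w0 with nominal start pose: compare
def cam(c):
    R,t=RT(c); return R.T,-R.T@t
if __name__=='__main__':
  S={'w1':None}
  # relative camera displacement
  for a,b in(('w0','w1'),('w1','w2'),('w2','w3'),('w3','w4')):
    A,B=load(a),load(b);Ra,pa=cam(A);Rb,pb=cam(B)
    print(a,b,'disp world',(pb-pa).round(4),'rot',Ro.from_matrix(Rb@Ra.T).as_rotvec(degrees=True).round(2))
  # offset given tool vertical: down vector, w4 yaw
  R,p=cam(load('w4'));print('cam pos w4',p.round(4), 'fwd',R[:,2].round(3))
E
python3 tcpcam.py
python3 - <<'E'
from seg import *
c=load('w4')
for k in boards(c,(140,205,420,460)):
    p=edgefit(k);print(p.round(1).tolist()); fitpose(c,p,30,[.58,-.32,.065,12])
E
```

```text
w0 w1 disp world [ 0.2916 -0.44    0.049 ] rot [ 1.000e-01 -2.000e-02 -5.539e+01]
w1 w2 disp world [ 0.0476 -0.3692 -0.0007] rot [0.03 0.03 0.14]
w2 w3 disp world [ 0.0518 -0.0508 -0.1299] rot [0.24 0.24 0.27]
w3 w4 disp world [-0.0015 -0.0021 -0.0899] rot [-0.25 -0.39 -0.11]
cam pos w4 [ 0.5641 -0.2306  0.2017] fwd [ 0.07  -0.319 -0.945]
[[388.7, 219.4], [395.9, 446.1], [241.4, 352.0], [267.3, 218.9], [303.8, 441.4]]
fit [ 0.582  -0.3114  0.0695 12.105 ] res [ 0.39  0.71  0.62 -0.7   1.02]
```

```bash
python3 -m inch '[[0,0,0,0],[0,0,0,0],[0,0,0,0],[0,0,0,0],[0,0,0,0],[0,0,0,0]]' 1 20; python3 look.py wrist w5 >/dev/null; python3 go.py
```

```text
t: 4.98
tcp_pos: [0.5826, -0.3153, 0.0592]
orientation: [-0.567, 1.567, -0.359]
wrist_force: [-1.1, 1.3, 7.3]
gripper_width: 0.0616
t 5.03 tcp [ 0.5826 -0.3153  0.0592] jaw yaw 11.91 q7 0.955 w 0.0612 F [-0.9   0.47  6.09] xdir [ 0.003  -0.0012 -1.    ]
turn -0.0 shift [ 0.057   0.4288 -0.5051]
turn 180.0 shift [ 0.057  -0.4288  0.5051]
turn 180.0 shift [ 0.057  -0.4288  0.5051]
```

View pics/w5.png

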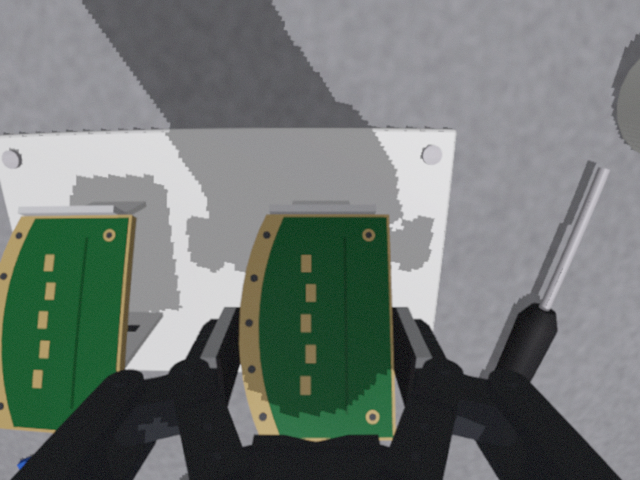

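```bash
python3 -m inch '[[-0.004,0,0,0],[-0.008,0,0,0],[-0.02,0,0,0],[-0.03,0,0,0],[-0.03,0,0,0],[-0.03,0,0,0],[0,0,0,0],[0,0,0,0]]'; python3 look.py wrist w6 >/dev/null; python3 go.py
python3 - <<'E'
from g import *
w,t=load('w1'),load('t0')
yw=np.radians(-6.05);ex=np.array([np.cos(yw),np.sin(yw)]);ey=np.array([-ex[1],ex[0]])
def tr(P,c): d=P[:,:2]-c; return np.c_[d@ex,d@ey].round(4)
P=plane(w,np.array([[547,105],[422,65],[466,317],[360,288],[410,438],[310,413]])/3+[225,190],.0195)
print('wrist low corners row3 / raised edges row3,row2',tr(P,[.5167,.0842]))
P=plane(t,np.array([[395,168],[388,248],[541,190],[537,265],[646,203],[643,290]])/5+190,.0195)
print(tr(P,[.5155,.0797]))
E
```

```text
t: 5.7
tcp_pos: [0.5823, -0.3157, 0.1816]
orientation: [-0.745, 1.566, -0.538]
wrist_force: [-0.2, 1.0, -2.0]
gripper_width: 0.0611
t 5.75 tcp [ 0.5813 -0.3147  0.1795] jaw yaw 11.88 q7 0.907 w 0.0609 F [-0.18 -0.38 -1.54] xdir [ 5.e-04 -1.e-04 -1.e+00]
turn -0.0 shift [ 0.1791  0.4277 -0.5041]
turn 180.0 shift [ 0.1791 -0.4277  0.5041]
turn 180.0 shift [ 0.1791 -0.4277  0.5041]
wrist low corners row3 / raised edges row3,row2 [[ 0.0731  0.0207]
 [ 0.0228  0.0207]
 [ 0.0758 -0.0715]
 [ 0.0309 -0.0723]
 [ 0.074  -0.1315]
 [ 0.0302 -0.1327]]
[[ 0.0719  0.0203]
 [ 0.0263  0.0181]
 [ 0.0693 -0.0632]
 [ 0.0268 -0.0663]
 [ 0.069  -0.1228]
 [ 0.02   -0.1271]]
```

View pics/w6.png

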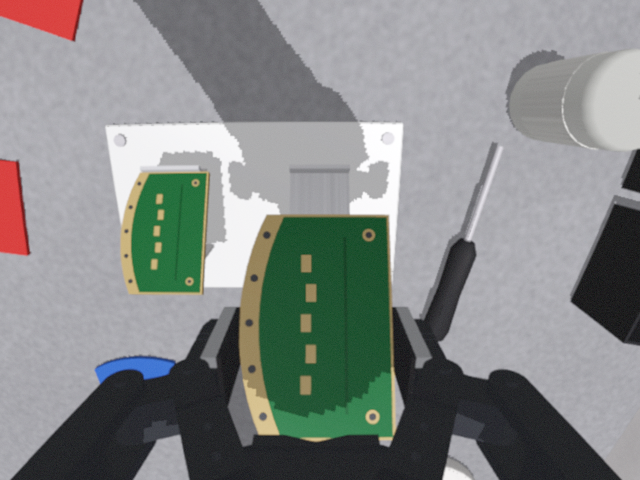

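```bash
python3 - <<'E'
from g import *
yw=np.radians(-6.05);ex=np.array([np.cos(yw),np.sin(yw)]);ey=np.array([-ex[1],ex[0]])
for y in(.0355,.0955): print(np.array([.5167,.0842])+.012*ex+y*ey, np.array([.5167,.0842])+.044*ex+y*ey)
E
python3 go.py .5324 .1182 .14 -6.05
```

```text
[0.53237473 0.11823752] [0.5641965  0.11486484]
[0.53869851 0.17790334] [0.57052028 0.17453066]
t 5.75 tcp [ 0.5813 -0.3147  0.1795] jaw yaw 11.88 q7 0.907 w 0.0609 F [-0.18 -0.38 -1.54] xdir [ 5.e-04 -1.e-04 -1.e+00]
turn 17.93 shift [ 0.0394  0.4253 -0.0942]
turn -162.07 shift [ 0.0394 -0.4253  0.0942]
turn -162.07 shift [ 0.0394 -0.4253  0.0942]
```

```bash
python3 -m inch '[[0,0,0,5.98],[0,0,0,5.98],[0,0,0,5.97],[0,0.02,-0.005,0],[0,0.035,-0.0075,0],[0,0.035,-0.0075,0],[0,0.035,-0.0075,0],[0,0.035,-0.0075,0],[0,0.035,-0.0075,0],[0,0.035,-0.0075,0]]'
python3 -m inch '[[0.006,0.035,-0.0075,0],[0.006,0.035,-0.0075,0],[0.006,0.035,-0.0075,0],[0.006,0.035,-0.0075,0],[0.006,0.035,-0.0075,0],[0.009,0.02,-0.005,0],[0,0,0,0],[0,0,0,0]]'
python3 go.py .5324 .1182 .14 -6.05
```

```text
t: 6.58
tcp_pos: [0.5541, -0.0787, 0.1772]
orientation: [3.103, 1.567, 2.998]
wrist_force: [0.7, -0.5, -1.2]
gripper_width: 0.0611
t: 7.25
tcp_pos: [0.5321, 0.1192, 0.1378]
orientation: [-2.834, 1.566, -2.935]
wrist_force: [-0.1, 0.1, -1.0]
gripper_width: 0.0615
t 7.25 tcp [0.5321 0.1192 0.1378] jaw yaw -5.81 q7 0.016 w 0.0615 F [-0.06  0.12 -1.  ] xdir [-0.0049 -0.001  -1.    ]
turn 0.24 shift [-0.0022 -0.001   0.0004]
turn -179.76 shift [-0.0022  0.001  -0.0004]
turn -179.76 shift [-0.0022  0.001  -0.0004]
```

```bash
python3 look.py wrist w7 >/dev/null
```

```text
(no output)
```

View pics/w7.png

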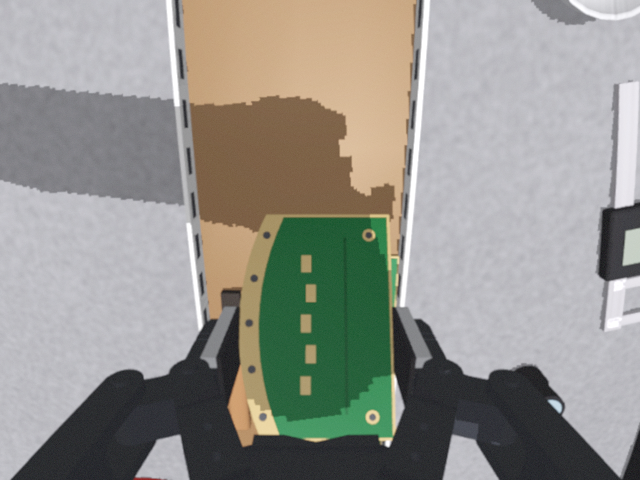

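Run:
```python
from g import *
c=load('w7');R,t=RT(c);p=-R.T@t
A=plane(c,[[428,0],[403,292],[167,0],[200,318]],.034)
print(A.round(4),p.round(4))
for i in(0,2): d=A[i]-A[i+1];print(np.degrees(np.arctan2(-d[0],d[1])))
yw=np.radians(-6.05);ex=np.array([np.cos(yw),np.sin(yw)])
print('outer x along ex, minus tray centre', (A[:,:2]@ex-np.array([.5167,.0842])@ex).round(4))
print('cam ex',(p[:2]-[.5321,.1187])@ex)
```

```text
[[0.6124 0.2629 0.034 ]
 [0.5913 0.0739 0.034 ]
 [0.4585 0.2795 0.034 ]
 [0.4374 0.0668 0.034 ]] [0.5409 0.2036 0.2806]
-6.389191665136176
-5.683224705007171
outer x along ex, minus tray centre [ 0.0764  0.0753 -0.0784 -0.0771]
cam ex -0.00020237375617051094
```

```bash
python3 -m inch '[[0.012,0,0,0.1],[0.025,0,0,0],[0.025,0,0,0],[0.02,0,0,0],[0.015,0,0,0],[0.005,0,0,0],[0,0,0,0],[0,0,0,0]]'; python3 go.py .5324 .1182 .02 -6.05
for i in 1; do python3 -m inch '[[0.001,0,0,0],[0.001,0,0,0],[0.001,0,0,0],[0.001,0,0,0]]'; done; python3 -m inch '[[0.001,0,0,0],[0.001,0,0,0],[0.001,0,0,0]]'
```

```text
t: 7.97
tcp_pos: [0.5347, 0.1161, 0.0384]
orientation: [-0.701, 1.57, -0.81]
wrist_force: [0.3, -0.8, -1.3]
gripper_width: 0.0615
t 7.97 tcp [0.5347 0.1161 0.0384] jaw yaw -6.26 q7 0.102 w 0.0615 F [ 0.26 -0.82 -1.29] xdir [ 8.e-04 -8.e-04 -1.e+00]
turn -0.21 shift [ 0.0184  0.0019 -0.0026]
turn 179.79 shift [ 0.0184 -0.0019  0.0026]
turn 179.79 shift [ 0.0184 -0.0019  0.0026]
t: 8.3
tcp_pos: [0.5345, 0.1178, 0.0344]
orientation: [0.382, 1.57, 0.276]
wrist_force: [0.1, 0.3, -1.0]
gripper_width: 0.0615
t: 8.55
tcp_pos: [0.5341, 0.1177, 0.0309]
orientation: [-2.027, 1.571, -2.134]
wrist_force: [-0.4, -0.3, -0.2]
gripper_width: 0.0612
```

```bash
for i in 1 2; do python3 -m inch '[[0.001,0,0,0],[0.001,0,0,0],[0.001,0,0,0]]' | grep -E 'tcp|force'; done; python3 -m inch '[[0.001,0,0,0],[0.001,0,0,0],[0,0,0,0]]'; python3 look.py wrist w8 >/dev/null
```

```text
tcp_pos: [0.5341, 0.1175, 0.0278]
wrist_force: [-0.2, -0.0, 0.8]
tcp_pos: [0.5342, 0.1165, 0.0253]
wrist_force: [-1.7, -2.1, 4.6]
t: 9.3
tcp_pos: [0.5347, 0.1168, 0.0232]
orientation: [-0.438, 1.569, -0.546]
wrist_force: [0.3, -2.5, 3.9]
gripper_width: 0.0613
```

View pics/w8.png

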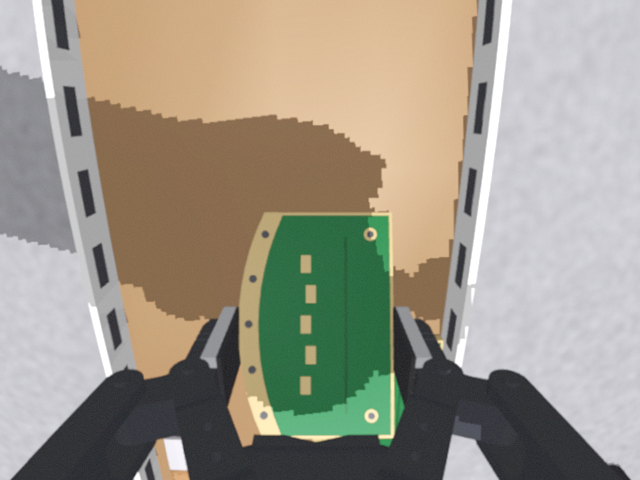

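```bash
for i in 1 2; do python3 -m inch '[[0.001,0,0,0],[0.001,0,0,0],[0.001,0,0,0]]' | grep -E 'tcp|force'; done;  python3 -m inch '[[0.001,0,0,0],[0.001,0,0,0],[0.001,0,0,0]]' | grep -E 'tcp|force'; python3 look.py wrist w9 >/dev/null
```

```text
tcp_pos: [0.5346, 0.1175, 0.0199]
wrist_force: [-0.5, -1.8, 4.4]
tcp_pos: [0.5343, 0.1177, 0.0168]
wrist_force: [0.8, -2.9, 4.7]
tcp_pos: [0.534, 0.1177, 0.0137]
wrist_force: [0.4, -2.0, 2.9]
```

View pics/w9.png

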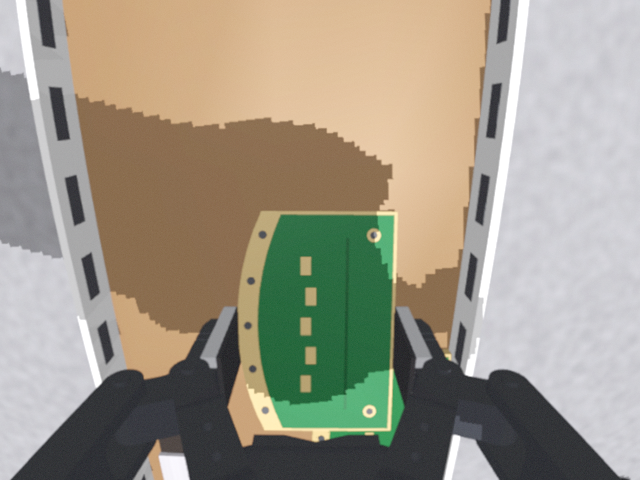

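```bash
python3 -m inch '[[0.001,0,0,0],[0.001,0,0,0],[0,0,0,0]]' | grep -E 'tcp|force';python3 -m inch '[[0.001,0,0,0],[0,0,0,0]]' | grep -E 'tcp|force'; python3 look.py wrist w10 >/dev/null
```

```text
tcp_pos: [0.5339, 0.1177, 0.0116]
wrist_force: [-0.1, -1.2, 2.5]
tcp_pos: [0.5339, 0.1177, 0.0107]
wrist_force: [-0.4, -1.8, 3.5]
```

View pics/w10.png

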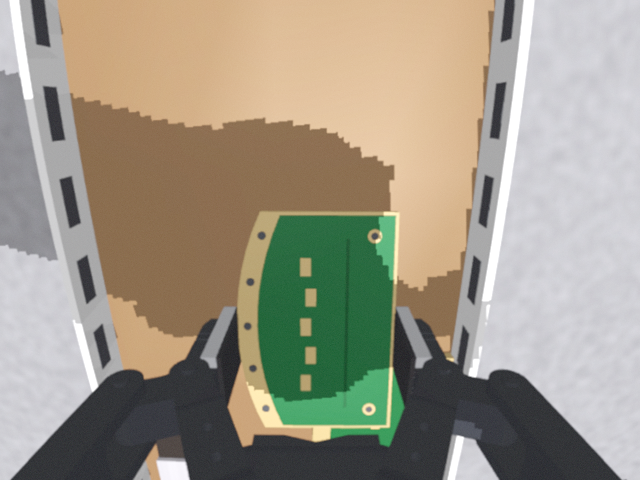

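```bash
python3 -m inch '[[0.001,0,0,0],[0,0,0,0]]' | grep -E 'tcp|force'; python3 look.py wrist w11>/dev/null
python3 - <<'E'
from seg import *
for n in('w8','w9','w10','w11'):
    c=load(n)
    # edges by mask of row extents: length of board straight edge in px
    h=cv2.cvtColor(c['img'],cv2.COLOR_RGB2HSV); col=c['img'][195:450,300:390].astype(int)
    b=col[...,1]-col[...,0]
    g=(b>20).mean(1); r=np.where(g>.5)[0]+195; print(n,r.min(),r.max())
E
```

```text
tcp_pos: [0.534, 0.1176, 0.0097]
wrist_force: [0.4, -1.3, 3.8]
w8 216 434
w9 215 435
w10 216 435
w11 216 435
```

```bash
python3 -m inch '[[0.0008,0,0,0],[0,0,0,0]]' | grep -E 'tcp|force'; python3 -m inch '[[0.0007,0,0,0],[0,0,0,0]]' | grep -E 'tcp|force';python3 look.py wrist w12>/dev/null;python3 look.py scene s12>/dev/null
python3 - <<'E'
from g import *
c=load('s12');cv2.imwrite('pics/s12c.png',cv2.resize(c['img'][210:360,270:440,::-1],None,fx=4,fy=4,interpolation=2))
E
```

```text
tcp_pos: [0.534, 0.1176, 0.009]
wrist_force: [0.4, -1.2, 3.3]
tcp_pos: [0.534, 0.1176, 0.0088]
wrist_force: [-1.1, -1.0, 6.4]
```

View pics/w12.png

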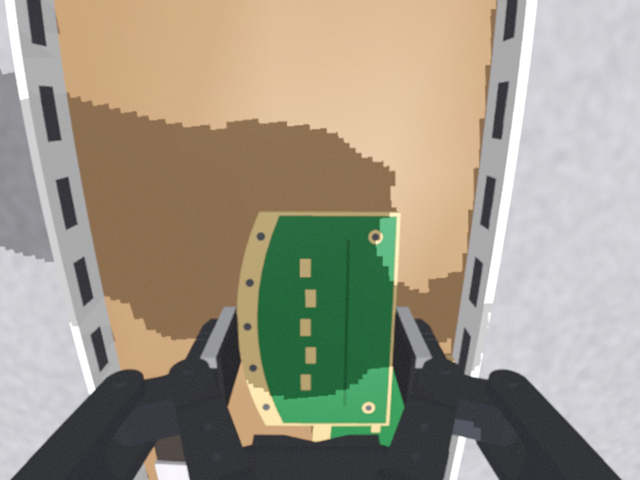

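View pics/s12c.png

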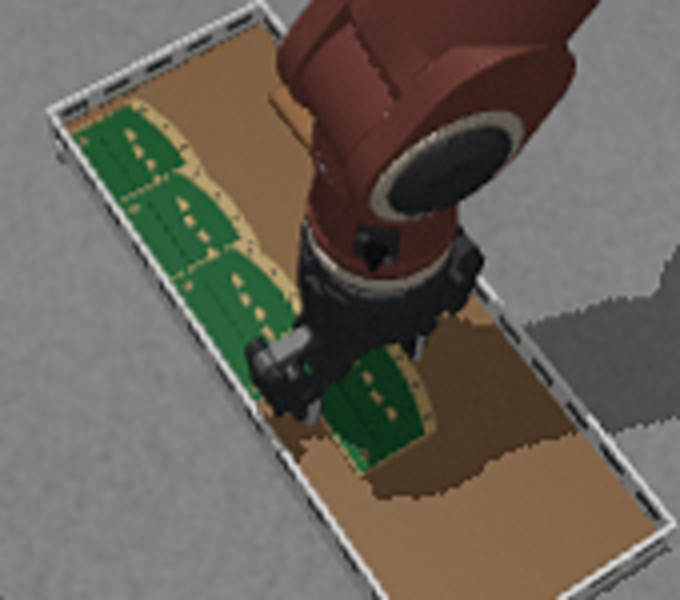

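```bash
python3 -m inch '[[0,0,0,0],[0,0,0,0],[0,0,0,0]]' -0.7 20; python3 -m inch '[[-0.01,0,0,0],[-0.02,0,0,0],[-0.03,0,0,0],[-0.03,0,0,0],[0,0,0,0],[0,0,0,0]]' 1 20; python3 look.py wrist w13>/dev/null;python3 go.py
```

```text
t: 11.52
tcp_pos: [0.5336, 0.1183, 0.0079]
orientation: [2.807, 1.57, 2.701]
wrist_force: [-0.7, 0.5, -0.8]
gripper_width: 0.0725
t: 12.02
tcp_pos: [0.5353, 0.118, 0.1006]
orientation: [0.405, 1.566, 0.298]
wrist_force: [-0.2, -0.4, -0.4]
gripper_width: 0.0007
t 12.07 tcp [0.5341 0.118  0.0991] jaw yaw -6.11 q7 0.053 w 0.0002 F [-0.5   0.49  0.61] xdir [ 8.e-04  7.e-04 -1.e+00]
turn -0.0 shift [ 0.0986 -0.1742 -0.5185]
turn 180.0 shift [0.0986 0.1742 0.5185]
turn 180.0 shift [0.0986 0.1742 0.5185]
```

View pics/w13.png

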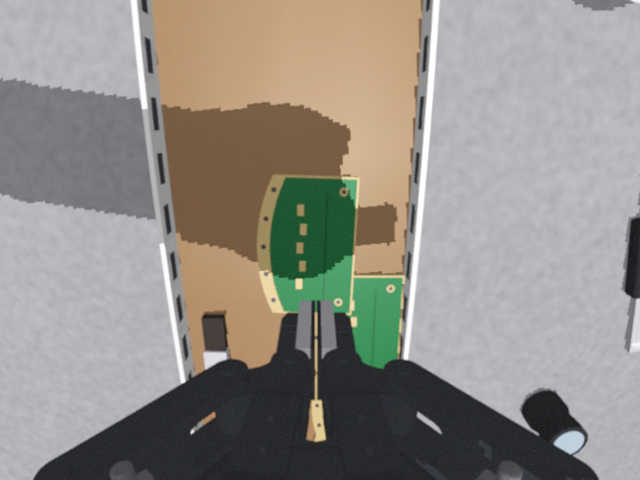

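```bash
cat > tm.py <<'E'
from g import *
yw=np.radians(-6.05);ex=np.array([np.cos(yw),np.sin(yw)]);ey=np.array([-ex[1],ex[0]])
def tr(P,c=(.5167,.0842)): d=np.atleast_2d(P)[:,:2]-np.array(c); return np.c_[d@ex,d@ey].round(4)
E
python3 - <<'E'
from tm import *
c=load('w13');cv2.imwrite('pics/w13c.png',cv2.resize(c['img'][160:320,240:440,::-1],None,fx=4,fy=4,interpolation=2))
print(tr(plane(c,[[275,176.5],[357.5,177.5],[358,276],[402,276]],.0193)))
print(tr(np.array([[.534,.118]])))
E
```

```text
[[-0.0095  0.085 ]
 [ 0.0401  0.0843]
 [ 0.0427  0.0197]
 [ 0.0718  0.0196]]
[[0.0136 0.0354]]
```

View pics/w13c.png

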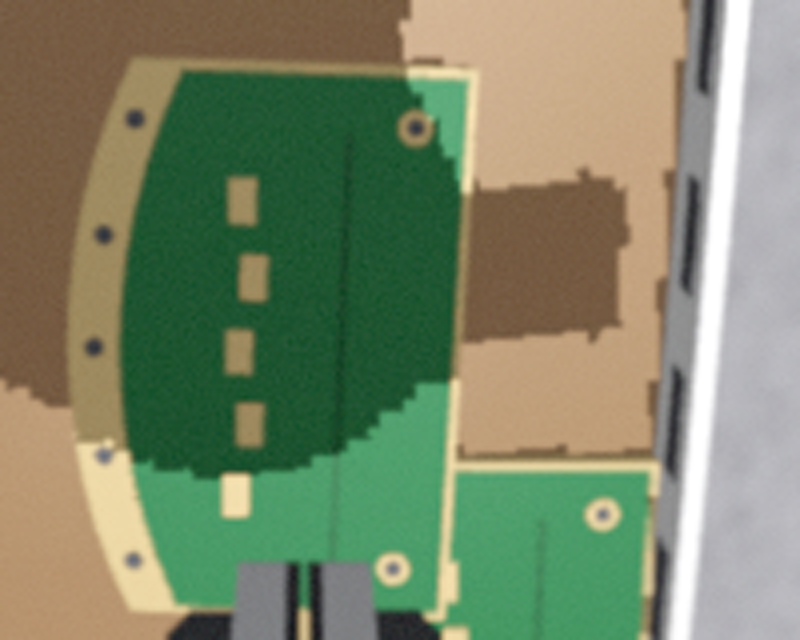

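```bash
python3 -m inch '[[0,0.024,0,0],[0,0.024,0,0],[0,0.024,0,0],[0.02,0,0,0],[0.025,0,0,0],[0.02,0,0,0],[0.01,0,0,0],[0.004,0,0,0],[0,0,0,0],[0,0,0,0]]'; python3 look.py wrist w14>/dev/null;python3 - <<'E'
from tm import *
from bench import arm
s=arm.sense();print(s['tcp_pos'].round(4),tr(s['tcp_pos']))
E
```

```text
t: 12.9
tcp_pos: [0.5422, 0.189, 0.0197]
orientation: [0.05, 1.57, -0.058]
wrist_force: [0.6, 0.4, 0.4]
gripper_width: -0.0001
[0.5426 0.1891 0.0202] [[0.0147 0.107 ]]
```

View pics/w14.png

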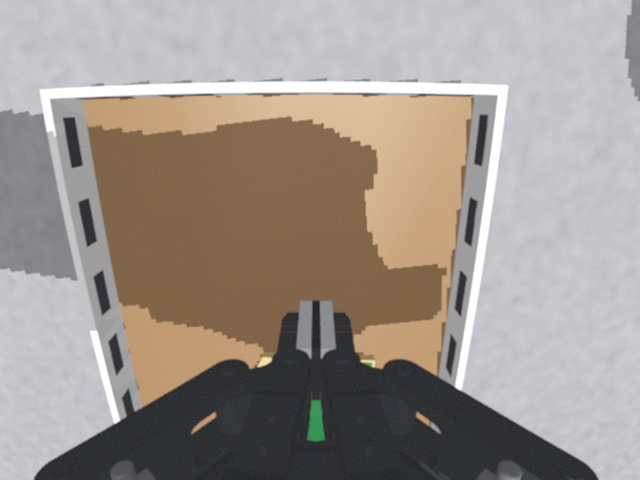

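```bash
python3 -m inch '[[0.003,0,0,0],[0.0015,0,0,0],[0,0,0,0]]'; python3 -m inch '[[0,-0.003,0,0],[0,-0.003,0,0],[0,-0.003,0,0],[0,-0.003,0,0],[0,-0.002,0,0],[0,-0.001,0,0],[0,-0.001,0,0],[0,0,0,0]]'; python3 -m inch '[[-0.02,0.003,0,0],[-0.03,0.02,0,0],[-0.03,0.02,0,0],[0,0,0,0],[0,0,0,0]]'; python3 look.py wrist w15>/dev/null
```

```text
t: 13.2
tcp_pos: [0.5419, 0.1893, 0.0152]
orientation: [0.886, 1.57, 0.779]
wrist_force: [-0.0, 0.4, -0.2]
gripper_width: -0.0001
t: 13.87
tcp_pos: [0.5401, 0.1731, 0.0149]
orientation: [3.089, 1.571, 2.982]
wrist_force: [-0.2, -0.3, 0.7]
gripper_width: -0.0
t: 14.28
tcp_pos: [0.5456, 0.2182, 0.0964]
orientation: [0.637, 1.567, 0.534]
wrist_force: [-0.7, -0.3, -0.3]
gripper_width: -0.0002
```

View pics/w15.png

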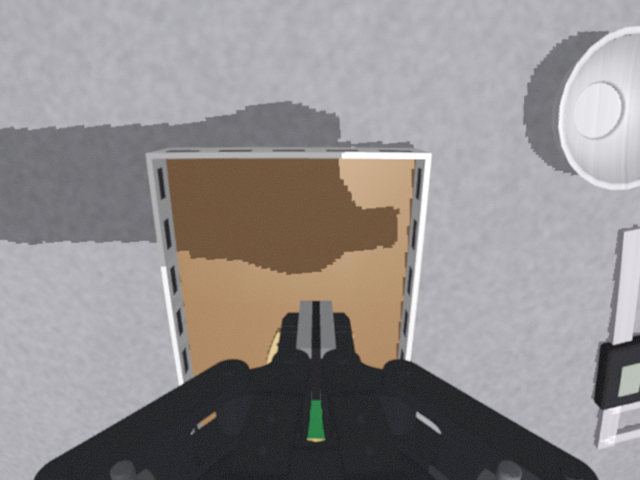

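```bash
python3 -m inch '[[0,-0.025,-0.015,0],[0,-0.025,-0.015,0],[0,-0.025,-0.016,0],[0,-0.025,-0.016,0],[0,0,0,0],[0,0,0,0]]'; python3 look.py wrist w16>/dev/null
python3 - <<'E'
from tm import *
from bench import arm
s=arm.sense();print(s['tcp_pos'].round(4),tr(s['tcp_pos']))
c=load('w16');cv2.imwrite('pics/w16c.png',cv2.resize(c['img'][160:320,300:500,::-1],None,fx=4,fy=4,interpolation=2))
E
```

```text
t: 14.83
tcp_pos: [0.4703, 0.1204, 0.0941]
orientation: [-2.612, 1.567, -2.724]
wrist_force: [0.2, -0.5, 0.3]
gripper_width: -0.0003
[0.4717 0.1221 0.0942] [[-0.0487  0.0329]]
```

View pics/w16.png

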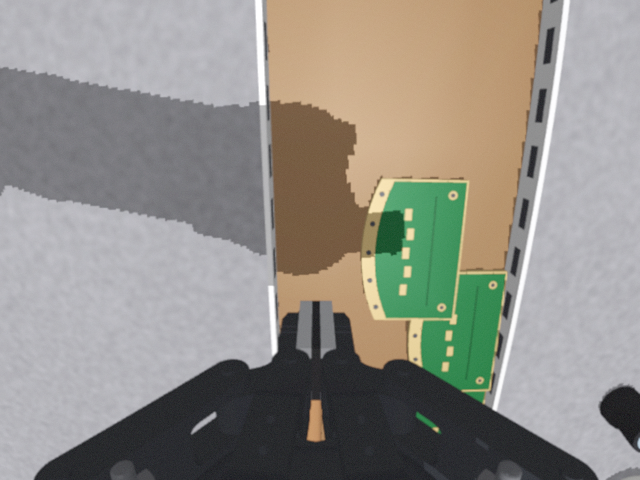

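View pics/w16c.png

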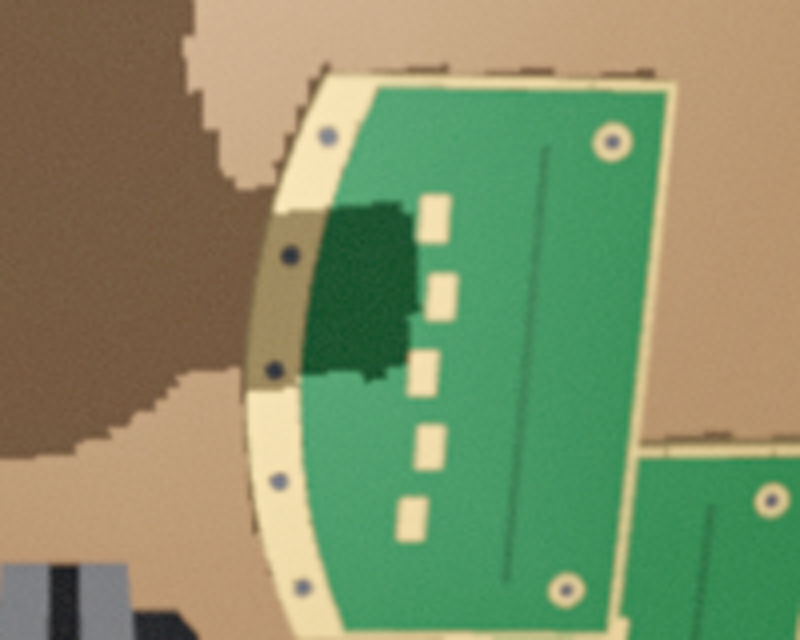

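Run:
```python
from tm import *
c=load('w16');f=lambda a:np.array(a)/4+[300,160]
print(tr(plane(c,f([[325,72],[675,84],[645,447],[805,447]]),.0193)), 'arcmid',tr(plane(c,f([[244,385]]),.023)),'straight edge',tr(plane(c,f([[675,84],[640,400]]),.0215)))
c2=load('w16');print(tr(plane(c2,[[505,273],[458,320]],.0193)))
```

```text
[[-0.012   0.0802]
 [ 0.0402  0.0785]
 [ 0.0427  0.0202]
 [ 0.0692  0.0199]] arcmid [[-0.0227  0.0327]] straight edge [[0.0393 0.0789]
 [0.0399 0.0292]]
[[ 0.0719  0.019 ]
 [ 0.0451 -0.0153]]
```

Run:
```python
from tm import *
print(tr(plane(load('w1'),np.array([[180,70],[217,77]])/3+[225,190],.026)),tr(plane(load('w13'),[[203,314],[226,314]],.026)))
```

```text
[[-0.062  -0.0067]
 [-0.0484 -0.0051]] [[-0.0602 -0.0048]
 [-0.0447 -0.0047]]
```

```bash
python3 -m inch '[[0.02,0.001,0,0],[0.025,0.001,0,0],[0.02,0,0,0],[0.01,0,0,0],[0.003,0,0,0],[0,0,0,0],[0,0,0,0]]';  python3 -m inch '[[0,0,0.003,0],[0,0,0.003,0],[0,0,0.003,0],[0,0,0.003,0],[0,0,0.003,0],[0,0,0.003,0],[0,0,0.003,0],[0,0,0.003,0],[0,0,0.003,0],[0,0,0.003,0]]'; python3 look.py wrist w17>/dev/null
```

```text
t: 15.47
tcp_pos: [0.4733, 0.1254, 0.0173]
orientation: [0.187, 1.57, 0.08]
wrist_force: [-0.6, -0.5, 0.5]
gripper_width: -0.0002
t: 16.3
tcp_pos: [0.5025, 0.122, 0.0168]
orientation: [-2.995, 1.57, -3.102]
wrist_force: [0.2, 0.6, 0.2]
gripper_width: 0.0005
```

View pics/w17.png

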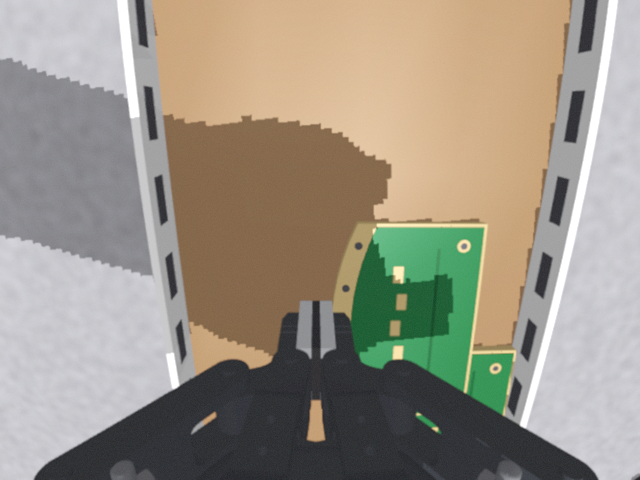

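```bash
python3 -m inch '[[0,0,0.002,0],[0,0,0.002,0],[0,0,0.002,0],[0,0,0.002,0],[0,0,0.002,0],[0,0,0.002,0],[0,0,0,0]]'|grep -E "tcp|force";python3 -m inch '[[0,0,0.001,0],[0,0,0.001,0],[0,0,0.001,0]]'|grep -E "tcp|force"; python3 look.py wrist w18>/dev/null
```

```text
tcp_pos: [0.515, 0.1206, 0.017]
wrist_force: [-1.1, -0.7, -0.0]
tcp_pos: [0.5172, 0.1204, 0.0169]
wrist_force: [0.0, -0.3, 0.1]
```

View pics/w18.png

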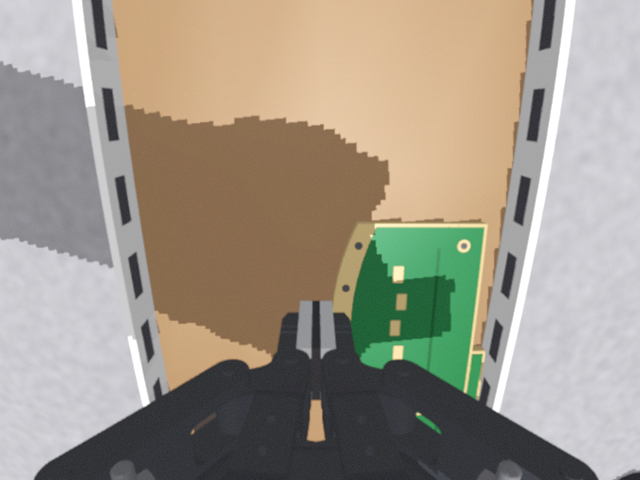

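```bash
python3 -m inch '[[0,0,0.0015,0],[0,0,0.0015,0],[0,0,0.001,0]]'|grep -E "tcp|force";for i in 1 2 3 4; do python3 -m inch '[[0,0,0.0007,0],[0,0,0,0]]'|grep -E "tcp|force"; done
```

```text
tcp_pos: [0.5215, 0.1199, 0.0169]
wrist_force: [0.4, 0.2, 0.1]
tcp_pos: [0.5223, 0.1198, 0.0169]
wrist_force: [-1.0, -0.0, 0.3]
tcp_pos: [0.5228, 0.1198, 0.0169]
wrist_force: [-0.2, -0.7, 0.2]
tcp_pos: [0.5234, 0.1197, 0.0169]
wrist_force: [-0.2, -0.3, -0.2]
tcp_pos: [0.5242, 0.1197, 0.0169]
wrist_force: [0.4, -0.3, -0.1]
```

```bash
for i in 1 2; do python3 -m inch '[[0,0,0.0007,0],[0,0,0,0]]'|grep -E "tcp|force"; done;  python3 look.py wrist w19>/dev/null
python3 - <<'E'
from g import *
c=load('w19');cv2.imwrite('pics/w19c.png',cv2.resize(c['img'][200:400,340:540,::-1],None,fx=3,fy=3,interpolation=2))
E
```

```text
tcp_pos: [0.5249, 0.1196, 0.0169]
wrist_force: [-0.9, -0.4, 0.2]
tcp_pos: [0.5256, 0.1195, 0.0169]
wrist_force: [0.3, 0.8, -0.3]
```

View pics/w19c.png

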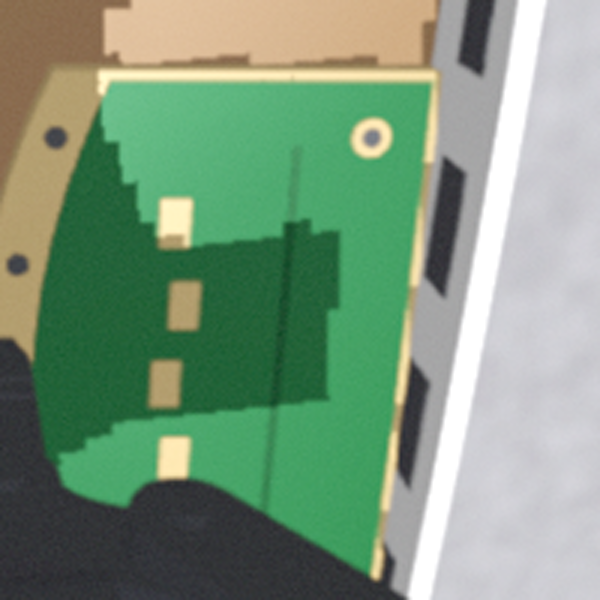

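Nearly flush; I continue in small pushes until the force shows the lip.

```bash
for i in 1 2 3; do python3 -m inch '[[0,0,0.0006,0],[0,0,0,0]]'|grep -E "tcp|force"; done
```

```text
tcp_pos: [0.5261, 0.1194, 0.0169]
wrist_force: [-0.8, -0.2, -0.8]
tcp_pos: [0.5262, 0.1194, 0.0168]
wrist_force: [-1.2, 0.7, 1.0]
tcp_pos: [0.5262, 0.1195, 0.0168]
wrist_force: [-2.1, 0.3, 1.8]
```

```bash
python3 -m inch '[[0,0,0.0008,0],[0,0,0,0],[0,0,0,0]]'|grep -E "tcp|force"; python3 -m inch '[[0,0,-0.004,0],[0,0,-0.008,0],[-0.03,0,-0.01,0],[-0.035,0,0,0],[-0.03,0,0,0],[0,0,0,0],[0,0,0,0]]'; python3 look.py wrist w20>/dev/null; python3 look.py top t20 >/dev/null
python3 - <<'E'
from tm import *
from bench import arm
s=arm.sense();print(s['tcp_pos'].round(4),tr(s['tcp_pos']))
c=load('w20');cv2.imwrite('pics/w20c.png',cv2.resize(c['img'][160:330,300:500,::-1],None,fx=4,fy=4,interpolation=2)[:600])
E
```

```text
tcp_pos: [0.5263, 0.1194, 0.0167]
wrist_force: [-5.4, 0.3, 3.7]
t: 19.87
tcp_pos: [0.5083, 0.1219, 0.1138]
orientation: [0.282, 1.564, 0.175]
wrist_force: [-1.0, 0.6, -0.0]
gripper_width: 0.0001
[0.5061 0.1217 0.1115] [[-0.0145  0.0362]]
```

View pics/w20.png

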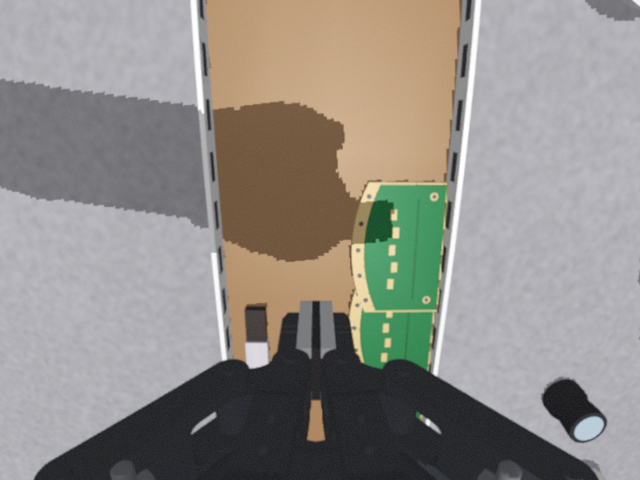

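View pics/w20c.png

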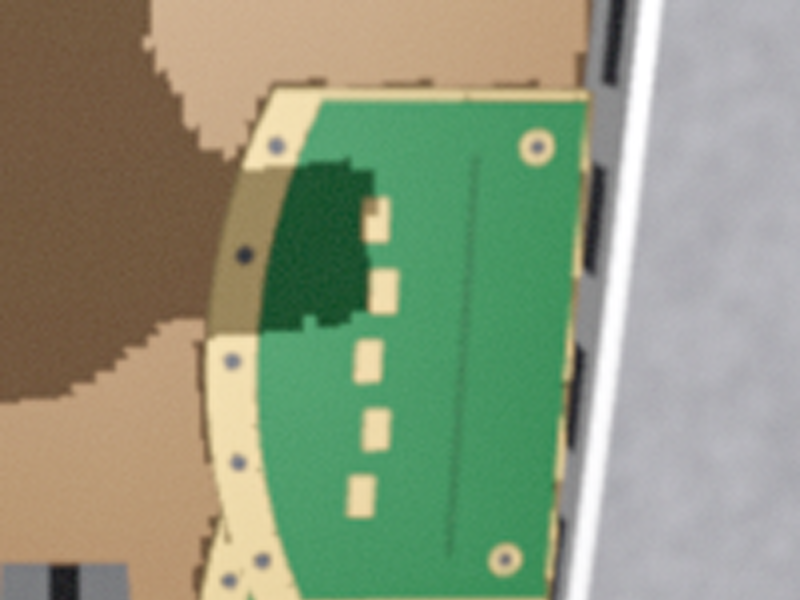

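```bash
python3 - <<'E'
from tm import *
c=load('w20');f=lambda a:np.array(a)/4+[300,160]
print(tr(plane(c,f([[275,87],[590,92]]),.0193)),'raised edge',tr(plane(c,[[372,310],[434,311]],.0268)))
c=load('t20');cv2.imwrite('pics/t20c.png',cv2.resize(c['img'][200:290,190:350,::-1],None,fx=5,fy=5,interpolation=2))
E
python3 go.py .476 -.333 .16 12
```

```text
[[0.022  0.0805]
 [0.0732 0.0799]] raised edge [[ 0.0272 -0.008 ]
 [ 0.0713 -0.0093]]
t 19.97 tcp [0.5061 0.1217 0.1115] jaw yaw -6.12 q7 0.041 w 0.0003 F [0.56 0.16 0.29] xdir [ 4.e-04 -0.e+00 -1.e+00]
turn -18.12 shift [-0.0485 -0.4385 -0.1239]
turn 161.88 shift [-0.0485  0.4385  0.1239]
turn 161.88 shift [-0.0485  0.4385  0.1239]
```

View pics/t20c.png

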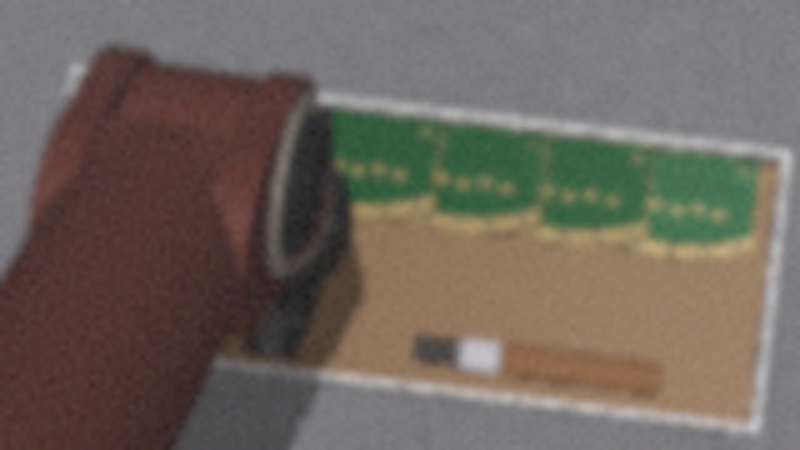

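```bash
python3 -m inch '[[-0.02,0,0,-6],[-0.02,0,0,-6],[-0.01,0,0,-6.1],[0,-0.025,-0.007,0],[0,-0.037,-0.011,0],[0,-0.037,-0.011,0],[0,-0.037,-0.011,0],[0,-0.037,-0.011,0],[0,-0.037,-0.011,0],[0,-0.037,-0.011,0]]' -1; python3 -m inch '[[0,-0.037,-0.011,0],[0,-0.037,-0.011,0],[0,-0.037,-0.011,0],[0,-0.037,-0.011,0],[0,-0.025,-0.007,0],[0,0,0,0]]'; python3 go.py .475 -.338 .15 12
```

```text
t: 20.8
tcp_pos: [0.485, -0.1368, 0.1604]
orientation: [2.754, 1.569, 2.963]
wrist_force: [0.3, -0.1, 0.0]
gripper_width: 0.0855
t: 21.3
tcp_pos: [0.4688, -0.3232, 0.1608]
orientation: [-2.101, 1.564, -1.903]
wrist_force: [-0.0, -0.5, 0.6]
gripper_width: 0.0854
t 21.3 tcp [ 0.4688 -0.3232  0.1608] jaw yaw 11.35 q7 1.037 w 0.0854 F [-0.05 -0.49  0.6 ] xdir [-0.0021 -0.0062 -1.    ]
turn -0.65 shift [ 0.0108 -0.0157  0.0031]
turn 179.35 shift [ 0.0108  0.0157 -0.0031]
turn 179.35 shift [ 0.0108  0.0157 -0.0031]
```

```bash
python3 -m inch '[[0.0108,-0.0157,0.003,0],[0,0,0,0],[0,0,0,0]]'; python3 go.py .475 -.338 .15 12; python3 look.py wrist w21>/dev/null
python3 - <<'E'
from seg import *
c=load('w21');R,t=RT(c);p=-R.T@t
for k in boards(c,(225,165,460,345)):
    q=edgefit(k);print(q.round(1).tolist());v=fitpose(c,q,30,[.475,-.33,.067,12])
    d=v[:3]-p; e=np.radians(12); print('board-cam along x,y,z',d@[np.cos(e),np.sin(e),0],d@[-np.sin(e),np.cos(e),0],d[2])
c=load('w4');R,t=RT(c);p=-R.T@t
d=np.array([.582,-.3114,.0695])-p;print('ref w4',d@[np.cos(e),np.sin(e),0],d@[-np.sin(e),np.cos(e),0],d[2])
c=load('w3');R,t=RT(c);p=-R.T@t
d=np.array([.5821,-.3119,.0664])-p;print('ref w3',d@[np.cos(e),np.sin(e),0],d@[-np.sin(e),np.cos(e),0],d[2])
E
```

```text
t: 21.55
tcp_pos: [0.4774, -0.329, 0.1492]
orientation: [2.322, 1.567, 2.53]
wrist_force: [0.2, 0.2, -0.4]
gripper_width: 0.0857
t 21.55 tcp [ 0.4774 -0.329   0.1492] jaw yaw 11.93 q7 1.054 w 0.0857 F [ 0.16  0.19 -0.43] xdir [-0.0031  0.0022 -1.    ]
turn -0.07 shift [-0.0008 -0.0083 -0.0042]
turn 179.93 shift [-0.0008  0.0083  0.0042]
turn 179.93 shift [-0.0008  0.0083  0.0042]
[[355.8, 192.4], [358.8, 331.2], [261.9, 269.2], [278.6, 191.9], [274.8, 330.9]]
fit [ 0.474  -0.3347  0.0667 12.1029] res [ 0.17  0.29  0.24 -0.28  0.41]
board-cam along x,y,z -0.004537282843885101 -0.08922633790367353 -0.22566745315350653
ref w4 0.0007194360349670002 -0.082792570638038 -0.13217792903361897
ref w3 -0.0011622612424391316 -0.08502727092433504 -0.22516328012142744
```

View pics/w21.png

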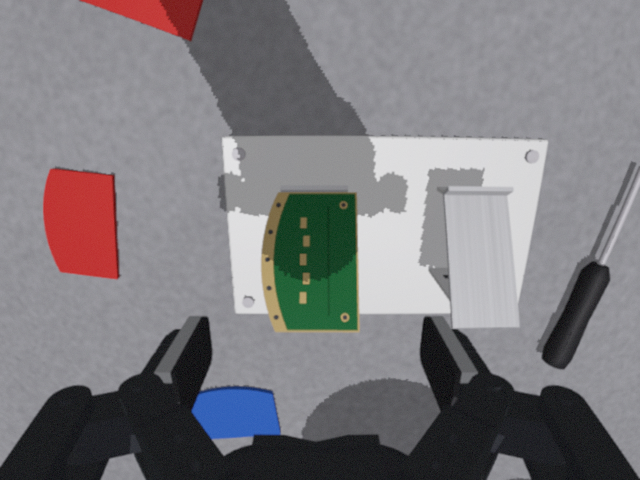

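```bash
python3 -m inch '[[0.02,-0.0052,-0.0052,0],[0.025,0,0,0],[0.025,0,0,0],[0.017,0,0,0],[0.007,0,0,0],[0,0,0,0],[0,0,0,0]]'; python3 look.py wrist w22>/dev/null;python3 - <<'E'
from seg import *
c=load('w22');R,t=RT(c);p=-R.T@t
for k in boards(c,(220,200,460,460)):
    q=edgefit(k);print(q.round(1).tolist());v=fitpose(c,q,30,[.475,-.33,.067,12])
    d=v[:3]-p; e=np.radians(12); print('board-cam along x,y,z',d@[np.cos(e),np.sin(e),0],d@[-np.sin(e),np.cos(e),0],d[2])
E
```

```text
t: 22.18
tcp_pos: [0.4746, -0.3355, 0.0576]
orientation: [-0.632, 1.57, -0.422]
wrist_force: [0.2, 0.3, -0.0]
gripper_width: 0.0852
[[388.3, 221.2], [394.9, 448.7], [239.4, 349.1], [265.9, 220.8], [291.9, 440.0]]
fit [ 0.4738 -0.3341  0.0692 11.9875] res [ 0.29  0.51  0.43 -0.5   0.73]
board-cam along x,y,z 4.076082223429034e-05 -0.0832342081637212 -0.13129798672896395
```

View pics/w22.png

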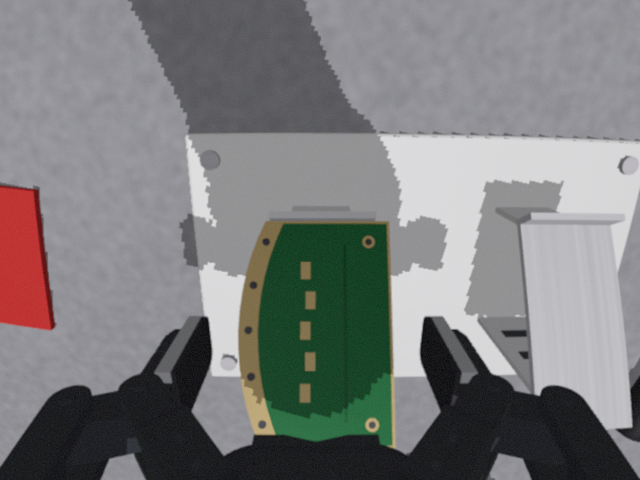

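```bash
python3 -m inch '[[-0.001,0,0,0],[0,0,0,0],[0,0,0,0],[0,0,0,0],[0,0,0,0],[0,0,0,0]]' 1 20;  python3 -m inch '[[-0.004,0,0,0],[-0.008,0,0,0],[-0.02,0,0,0],[-0.03,0,0,0],[-0.03,0,0,0],[-0.03,0,0,0],[0,0,0,0],[0,0,0,0]]'; python3 look.py wrist w23 >/dev/null
python3 - <<'E'
from tm import *
print(tr(np.array([[.5340,.1177]])))
T=lambda x,y:(np.array([.5167,.0842])+x*ex+y*ey).round(4)
print(T(.0135,.0904))
E
python3 go.py .5397 .1727 .14 -6.05
```

```text
t: 22.73
tcp_pos: [0.4749, -0.3364, 0.0596]
orientation: [-0.688, 1.568, -0.48]
wrist_force: [-0.0, 1.0, 6.7]
gripper_width: 0.0616
t: 23.4
tcp_pos: [0.4748, -0.3367, 0.1824]
orientation: [-0.814, 1.566, -0.605]
wrist_force: [-0.2, 0.2, -1.2]
gripper_width: 0.0612
[[0.0137 0.0351]]
[0.5397 0.1727]
t 23.45 tcp [ 0.474  -0.3357  0.1806] jaw yaw 11.97 q7 1.052 w 0.061 F [-0.35  0.25 -1.26] xdir [ 5.e-04 -1.e-04 -1.e+00]
turn 18.02 shift [0.0406 0.5125 0.0118]
turn -161.98 shift [ 0.0406 -0.5125 -0.0118]
turn -161.98 shift [ 0.0406 -0.5125 -0.0118]
```

View pics/w23.png

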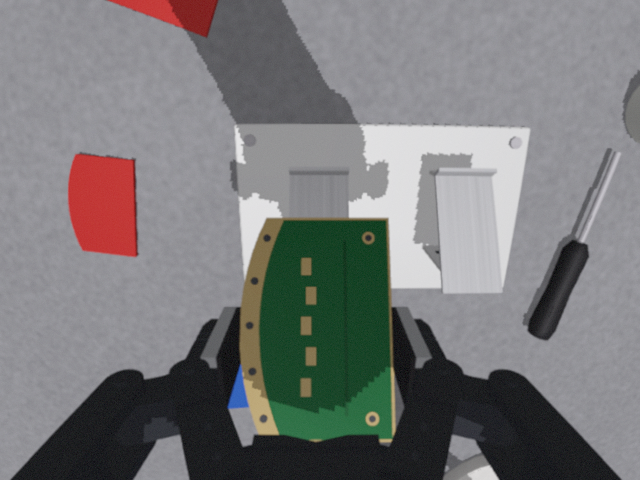

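```bash
python3 -m inch '[[0,0,0,6],[0,0,0,6],[0,0,0,6],[0,0.02,0.001,0],[0,0.035,0.001,0],[0,0.035,0.001,0],[0,0.035,0.001,0],[0,0.035,0.001,0],[0,0.035,0.001,0],[0,0.035,0.001,0]]'
python3 -m inch '[[0.006,0.035,0.001,0],[0.006,0.035,0.001,0],[0.006,0.035,0.001,0],[0.006,0.035,0.001,0],[0.006,0.035,0.001,0],[0.006,0.035,0,0],[0.005,0.035,0,0],[0,0.025,0,0],[0,0.0125,0,0],[0,0,0,0]]'
python3 -m inch '[[0,0,0,0]]'
python3 go.py .5397 .1727 .14 -6.05; python3 look.py wrist w24>/dev/null
```

```text
t: 24.28
tcp_pos: [0.504, -0.1058, 0.1785]
orientation: [3.073, 1.567, 2.967]
wrist_force: [0.5, -0.6, -0.9]
gripper_width: 0.0613
t: 25.12
tcp_pos: [0.5387, 0.1764, 0.1373]
orientation: [3.01, 1.568, 2.912]
wrist_force: [-0.2, 0.1, -0.2]
gripper_width: 0.0613
t: 25.2
tcp_pos: [0.5393, 0.1711, 0.1383]
orientation: [-2.107, 1.568, -2.213]
wrist_force: [0.6, -0.9, -0.7]
gripper_width: 0.0615
t 25.2 tcp [0.5393 0.1711 0.1383] jaw yaw -6.05 q7 -0.067 w 0.0615 F [ 0.55 -0.86 -0.72] xdir [-0.0017 -0.0023 -1.    ]
turn 0.0 shift [-0.0017  0.0016  0.0002]
turn -180.0 shift [-0.0017 -0.0016 -0.0002]
turn -180.0 shift [-0.0017 -0.0016 -0.0002]
```

View pics/w24.png

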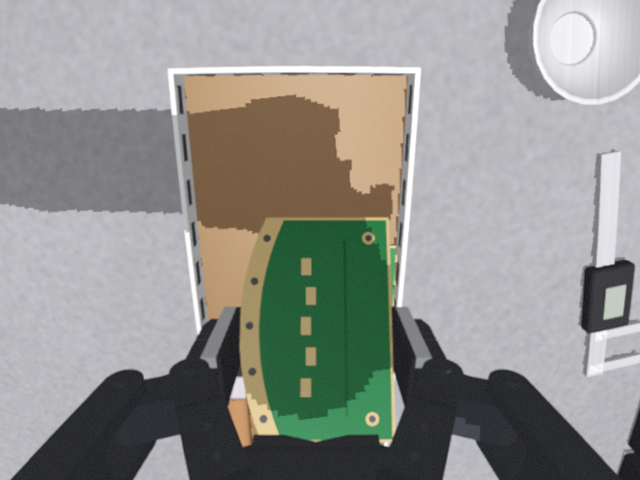

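```bash
python3 -m inch '[[0.012,0,0,0],[0.025,0,0,0],[0.025,0,0,0],[0.02,0,0,0],[0.015,0,0,0],[0.005,0,0,0],[0,0,0,0],[0,0,0,0]]'|grep -E 'tcp|force'; python3 -m inch '[[0.0015,0,0,0],[0.0015,0,0,0],[0.0015,0,0,0],[0.0015,0,0,0],[0.001,0,0,0],[0.001,0,0,0],[0.001,0,0,0]]'|grep -E 'tcp|force'; for i in 1 2 3; do python3 -m inch '[[0.001,0,0,0],[0.001,0,0,0],[0.001,0,0,0]]'|grep -E 'tcp|force';done
```

```text
tcp_pos: [0.5406, 0.1706, 0.0379]
wrist_force: [0.0, -0.3, -0.4]
tcp_pos: [0.5399, 0.1725, 0.0281]
wrist_force: [-0.3, -1.1, 0.9]
tcp_pos: [0.5401, 0.1714, 0.0256]
wrist_force: [-0.9, -2.1, 5.0]
tcp_pos: [0.5406, 0.1713, 0.0227]
wrist_force: [-1.0, -2.7, 4.4]
tcp_pos: [0.5406, 0.1721, 0.0193]
wrist_force: [-0.8, -2.5, 4.2]
```

```bash
for i in 1 2; do python3 -m inch '[[0.001,0,0,0],[0.001,0,0,0],[0.001,0,0,0]]'|grep -E 'tcp|force';done; for i in 1 2 3; do python3 -m inch '[[0.001,0,0,0],[0,0,0,0]]'|grep -E 'tcp|force';done; python3 look.py wrist w25>/dev/null
```

```text
tcp_pos: [0.5402, 0.1726, 0.016]
wrist_force: [0.4, -2.6, 3.1]
tcp_pos: [0.5399, 0.1726, 0.0129]
wrist_force: [0.1, -3.0, 3.7]
tcp_pos: [0.5398, 0.1726, 0.0118]
wrist_force: [0.0, -2.6, 3.8]
tcp_pos: [0.5398, 0.1726, 0.011]
wrist_force: [0.1, -1.8, 3.6]
tcp_pos: [0.5398, 0.1727, 0.0099]
wrist_force: [0.2, -1.5, 4.3]
```

View pics/w25.png

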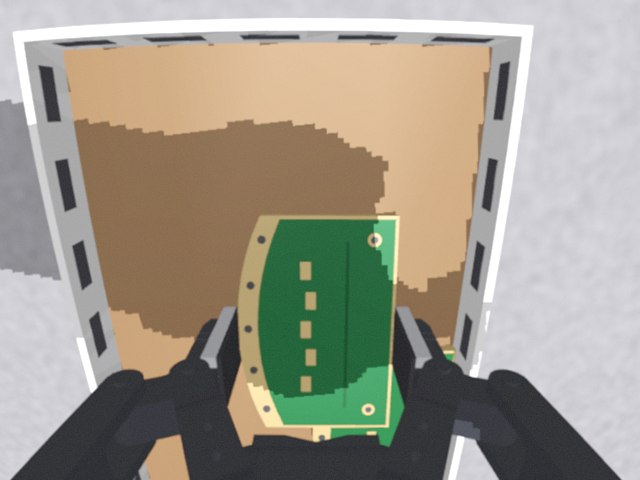

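```bash
for i in 1 2; do python3 -m inch '[[0.0007,0,0,0],[0,0,0,0]]'|grep -E 'tcp|force';done
```

```text
tcp_pos: [0.5398, 0.1726, 0.0093]
wrist_force: [0.6, -1.7, 3.9]
tcp_pos: [0.5399, 0.1726, 0.0088]
wrist_force: [-0.1, -1.2, 4.6]
```

```bash
python3 -m inch '[[0.0006,0,0,0],[0,0,0,0]]'|grep -E 'tcp|force'; python3 -m inch '[[0.0006,0,0,0],[0,0,0,0]]'|grep -E 'tcp|force'
```

```text
tcp_pos: [0.5399, 0.1727, 0.0088]
wrist_force: [-1.9, -1.8, 8.5]
tcp_pos: [0.5399, 0.1727, 0.0088]
wrist_force: [-3.5, -1.5, 12.4]
```

```bash
python3 -m inch '[[-0.0008,0,0,0],[0,0,0,0]]'|grep -E 'tcp|force'; python3 -m inch '[[0,0,0,0],[0,0,0,0],[0,0,0,0]]' -0.7 20; python3 -m inch '[[-0.01,0,0,0],[-0.02,0,0,0],[-0.03,0,-0.02,0],[-0.03,0,-0.02,0],[0,0,-0.022,0],[0,0,0,0],[0,0,0,0]]' 1 20; python3 look.py wrist w26>/dev/null;python3 - <<'E'
from tm import *
from bench import arm
s=arm.sense();print(s['tcp_pos'].round(4),tr(s['tcp_pos']))
c=load('w26');cv2.imwrite('pics/w26c.png',cv2.resize(c['img'][160:310,320:520,::-1],None,fx=4,fy=4,interpolation=2))
E
```

```text
tcp_pos: [0.5399, 0.1727, 0.0088]
wrist_force: [-1.5, -1.3, 7.4]
t: 29.38
tcp_pos: [0.5392, 0.1732, 0.0076]
orientation: [3.07, 1.569, 2.965]
wrist_force: [-0.3, 0.8, -0.4]
gripper_width: 0.0725
t: 29.97
tcp_pos: [0.4771, 0.1798, 0.0989]
orientation: [2.328, 1.57, 2.224]
wrist_force: [-0.0, 0.4, 0.0]
gripper_width: 0.0594
[0.4783 0.1794 0.0986] [[-0.0483  0.0906]]
```

View pics/w26.png

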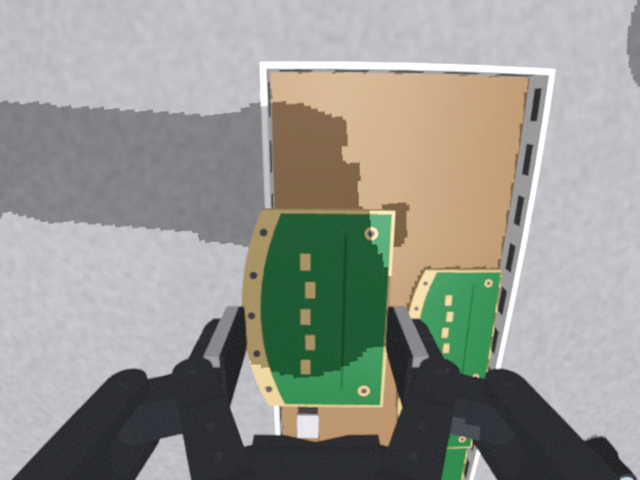

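View pics/w26c.png

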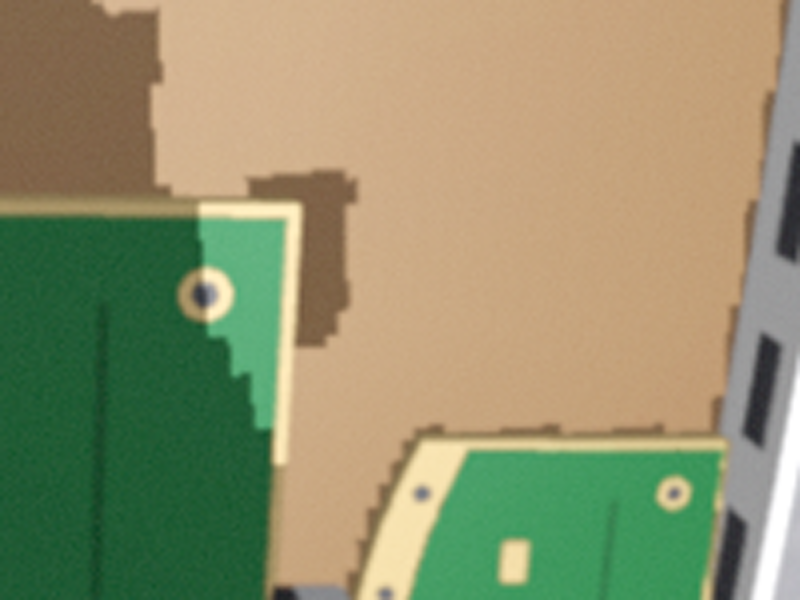

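```bash
python3 -m inch '[[0,0,0.008,0],[0,0,0.015,0],[0,0,0.016,0],[0,0,0.015,0],[0,0,0.008,0],[0.008,0,0,0],[0.015,0,0,0],[0.015,0,0,0],[0.012,0,0,0],[0,0,0,0]]'|grep -E 'tcp|force|wid'; python3 -m inch '[[0.012,0,0,0],[0.008,0,0,0],[0,0,0,0]]'|grep -E 'tcp|force|wid';python3 look.py wrist w27>/dev/null
```

```text
tcp_pos: [0.5373, 0.1722, 0.0452]
wrist_force: [-0.8, 0.1, -1.0]
gripper_width: 0.0599
tcp_pos: [0.5388, 0.1724, 0.0267]
wrist_force: [-0.3, 0.1, -0.9]
gripper_width: 0.0594
```

View pics/w27.png

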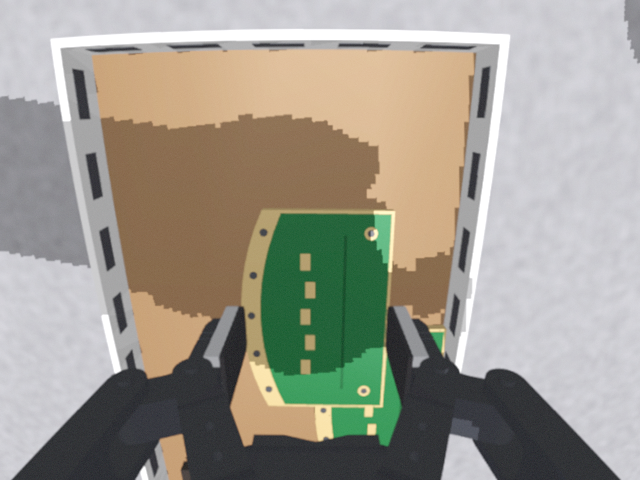

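```bash
for i in 1 2 3; do python3 -m inch '[[0.001,0,0,0],[0.001,0,0,0],[0.0005,0,0,0]]'|grep -E 'tcp|force';done
```

```text
tcp_pos: [0.5403, 0.1726, 0.0262]
wrist_force: [-0.8, 0.0, -1.4]
tcp_pos: [0.5399, 0.1726, 0.0233]
wrist_force: [0.2, -0.6, -0.1]
tcp_pos: [0.5399, 0.1725, 0.0207]
wrist_force: [-0.8, 1.0, -0.5]
```

```bash
for i in 1 2 3; do python3 -m inch '[[0.001,0,0,0],[0,0,0,0]]'|grep -E 'tcp|force';done; python3 look.py wrist w28 >/dev/null;  python3 look.py scene s28 >/dev/null
python3 - <<'E'
from g import *
c=load('s28');cv2.imwrite('pics/s28c.png',cv2.resize(c['img'][210:390,270:450,::-1],None,fx=3.3,fy=3.3,interpolation=2))
E
```

```text
tcp_pos: [0.5398, 0.1725, 0.0196]
wrist_force: [-0.4, -0.0, -0.1]
tcp_pos: [0.5398, 0.1725, 0.0186]
wrist_force: [0.1, 0.1, -0.9]
tcp_pos: [0.5399, 0.1725, 0.0177]
wrist_force: [-0.1, 0.4, -0.1]
```

View pics/w28.png

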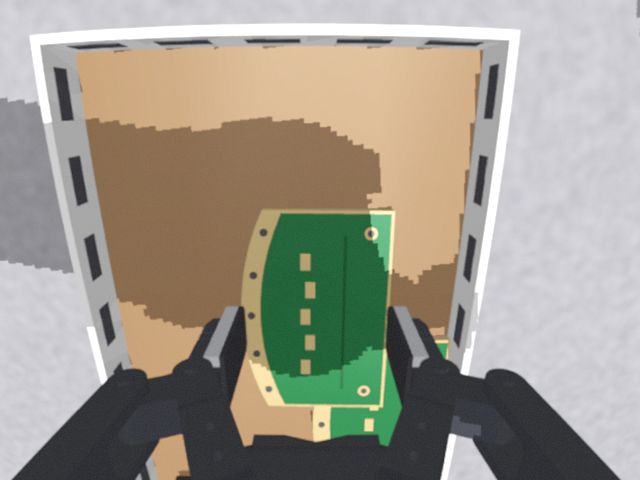

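View pics/s28c.png

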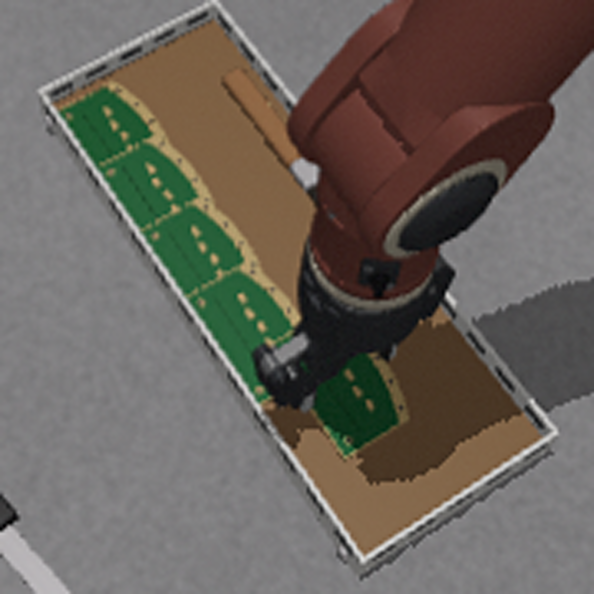

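```bash
for i in 1 2 3 4; do python3 -m inch '[[0.001,0,0,0],[0,0,0,0]]'|grep -E 'tcp|force';done
```

```text
tcp_pos: [0.5399, 0.1725, 0.0172]
wrist_force: [-1.9, -0.7, 3.4]
tcp_pos: [0.5399, 0.1725, 0.017]
wrist_force: [-2.0, -0.6, 9.2]
tcp_pos: [0.54, 0.1725, 0.0168]
wrist_force: [-4.2, -1.0, 13.7]
tcp_pos: [0.54, 0.1725, 0.0167]
wrist_force: [-5.5, -0.9, 19.9]
```

```bash
python3 -m inch '[[-0.001,0,0,0],[-0.001,0,0,0],[-0.001,0,0,0],[0,0,0,0]]'|grep -E 'tcp|force'; python3 -m inch '[[0,0,0,0],[0,0,0,0],[0,0,0,0],[0,0,0,0]]' -0.7 20|grep -E 'tcp|force|wid'; python3 -m inch '[[-0.01,0,0,0],[-0.02,0,0,0],[-0.03,0,-0.02,0],[-0.03,0,-0.02,0],[0,0,-0.022,0],[0,0,0,0],[0,0,0,0]]'; python3 look.py wrist w29>/dev/null;python3 - <<'E'
from tm import *
from bench import arm
s=arm.sense();print(s['tcp_pos'].round(4),tr(s['tcp_pos']))
c=load('w29');cv2.imwrite('pics/w29c.png',cv2.resize(c['img'][160:310,320:520,::-1],None,fx=4,fy=4,interpolation=2))
E
```

```text
tcp_pos: [0.54, 0.1725, 0.0171]
wrist_force: [-0.1, -0.7, 4.4]
tcp_pos: [0.5399, 0.1725, 0.0164]
wrist_force: [-0.3, -0.9, -0.7]
gripper_width: 0.0724
t: 34.42
tcp_pos: [0.4776, 0.1796, 0.1077]
orientation: [1.344, 1.57, 1.24]
wrist_force: [0.5, -0.6, 0.5]
gripper_width: 0.0726
[0.4787 0.1793 0.1073] [[-0.0478  0.0905]]
```

View pics/w29.png

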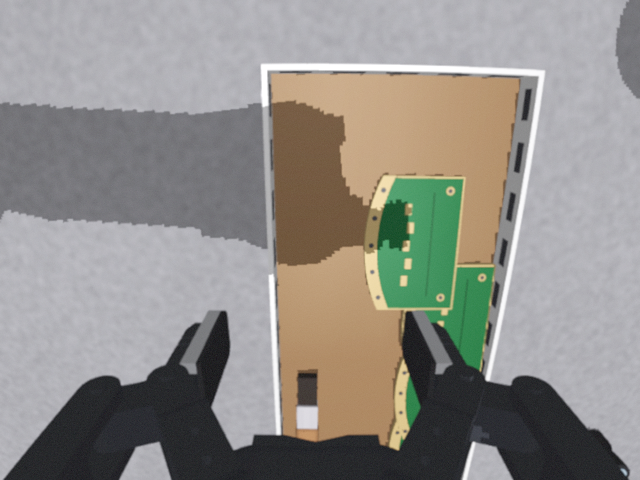

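View pics/w29c.png

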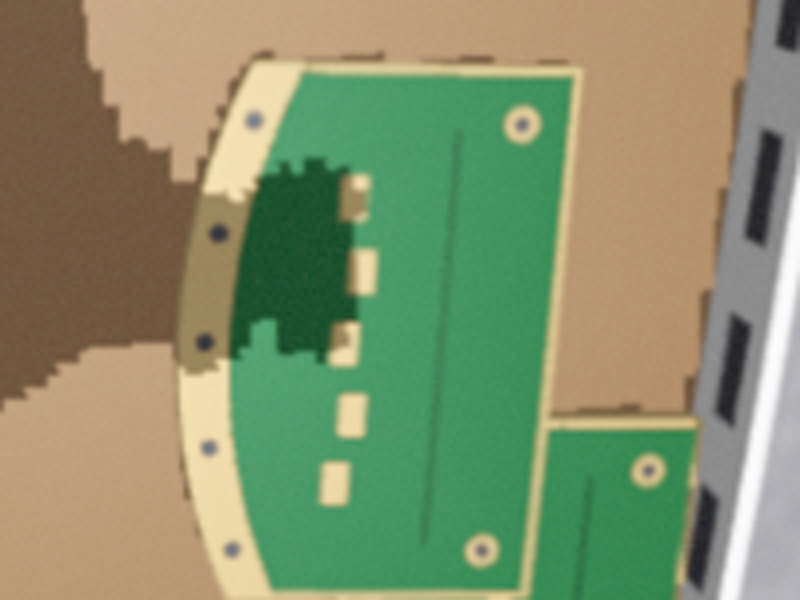

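Board a is down again, cleanly. Measure the step.

Run:
```python
from tm import *
c=load('w29');f=lambda a:np.array(a)/4+[320,160]
print(tr(plane(c,f([[250,63],[582,72],[550,417],[698,420]]),.0193)), 'arcmid',tr(plane(c,f([[178,370]]),.023)),'high end',tr(plane(c,f([[225,597],[525,597]]),.0268)))
```

```text
[[-0.0079  0.1395]
 [ 0.0447  0.1386]
 [ 0.0468  0.0802]
 [ 0.0728  0.0796]] arcmid [[-0.0174  0.0901]] high end [[-0.0081  0.0504]
 [ 0.0437  0.05  ]]
```

```bash
python3 -m inch '[[0,0.004,0,0],[0,0,0,0],[0,0,0,0],[0,0,0,0],[0,0,0,0],[0.02,0,0,0],[0.025,0,0,0],[0.025,0,0,0],[0.015,0,0,0],[0,0,0,0]]' 1 20;  python3 -m inch '[[0,0,0,0],[0,0,0,0]]'; python3 go.py
```

```text
t: 35.3
tcp_pos: [0.4767, 0.1822, 0.019]
orientation: [-2.684, 1.564, -2.79]
wrist_force: [0.2, -0.1, -0.5]
gripper_width: -0.0003
t: 35.47
tcp_pos: [0.4795, 0.1829, 0.0225]
orientation: [0.212, 1.569, 0.107]
wrist_force: [-0.2, -0.7, 0.5]
gripper_width: -0.0
t 35.47 tcp [0.4795 0.1829 0.0225] jaw yaw -6.06 q7 0.026 w -0.0 F [-0.17 -0.72  0.54] xdir [ 1.4e-03  2.0e-04 -1.0e+00]
turn -0.0 shift [ 0.0218 -0.2325 -0.4576]
turn 180.0 shift [0.0218 0.2325 0.4576]
turn 180.0 shift [0.0218 0.2325 0.4576]
```

```bash
python3 -m inch '[[0.003,0,0,0],[0.0025,0,0,0],[0,0,0,0]]'|grep -E 'tcp|force'; python3 -m inch '[[0,0,0.003,0],[0,0,0.003,0],[0,0,0.003,0],[0,0,0.003,0],[0,0,0.003,0],[0,0,0.003,0],[0,0,0.003,0],[0,0,0.003,0],[0,0,0.003,0],[0,0,0.003,0]]'|grep -E 'tcp|force'; python3 -m inch '[[0,0,0.002,0],[0,0,0.002,0],[0,0,0.002,0],[0,0,0.002,0],[0,0,0.002,0],[0,0,0.002,0],[0,0,0.002,0],[0,0,0.001,0],[0,0,0.001,0],[0,0,0,0]]'|grep -E 'tcp|force';python3 look.py wrist w30>/dev/null; python3 go.py
```

```text
tcp_pos: [0.4789, 0.1832, 0.0166]
wrist_force: [0.0, -0.4, 0.3]
tcp_pos: [0.5087, 0.1798, 0.0162]
wrist_force: [-0.5, -0.5, 0.8]
tcp_pos: [0.5237, 0.1784, 0.0162]
wrist_force: [-1.8, 1.0, 1.1]
t 37.43 tcp [0.5237 0.1783 0.0162] jaw yaw -6.03 q7 0.029 w -0.0 F [-1.25  0.46  1.13] xdir [-1.7e-03  2.0e-04 -1.0e+00]
turn -0.0 shift [ 0.017  -0.2323 -0.502 ]
turn 180.0 shift [0.017  0.2323 0.502 ]
turn 180.0 shift [0.017  0.2323 0.502 ]
```

View pics/w30.png

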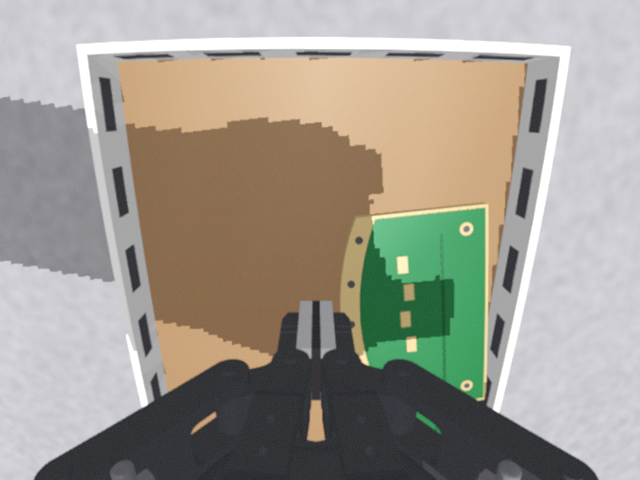

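```bash
python3 -m inch '[[0,0,-0.004,0],[0,0.006,0,0],[0,0.006,0,0],[0,0,0.002,0],[0,0,0.002,0],[0,0,0.002,0],[0,0,0.001,0],[0,0,0,0]]'|grep -E 'tcp|force';python3 look.py wrist w31>/dev/null
```

```text
tcp_pos: [0.5289, 0.1896, 0.0162]
wrist_force: [-0.0, -0.0, -0.3]
```

View pics/w31.png

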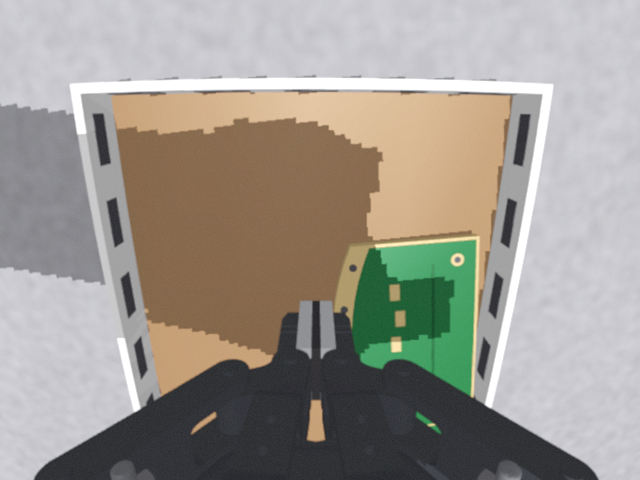

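```bash
python3 -m inch '[[0,0,0.001,0],[0,0,0.001,0],[0,0,0.001,0],[0,0,0,0]]'|grep -E 'tcp|force';python3 look.py wrist w32>/dev/null
```

```text
tcp_pos: [0.532, 0.1894, 0.0163]
wrist_force: [0.2, -0.3, 0.1]
```

View pics/w32.png

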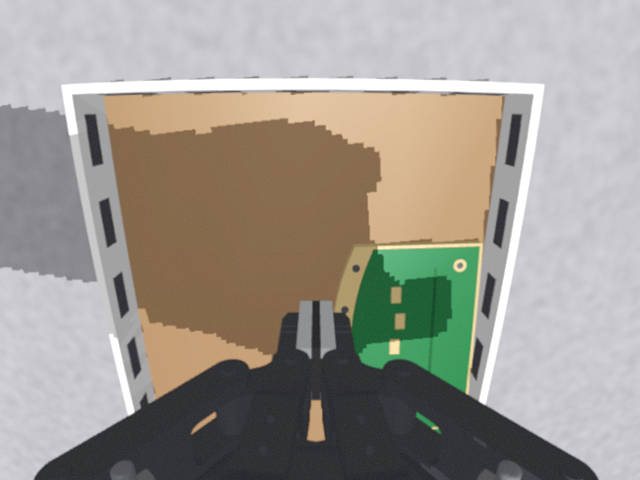

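```bash
for i in 1 2 3; do python3 -m inch '[[0,0,0.0007,0],[0,0,0,0]]'|grep -E 'tcp|force';done;python3 look.py wrist w33>/dev/null
python3 - <<'E'
from g import *
c=load('w33');cv2.imwrite('pics/w33c.png',cv2.resize(c['img'][220:420,340:540,::-1],None,fx=3,fy=3,interpolation=2))
E
```

```text
tcp_pos: [0.5325, 0.1894, 0.0163]
wrist_force: [-0.4, 0.8, 1.0]
tcp_pos: [0.5331, 0.1893, 0.0163]
wrist_force: [-0.8, -0.6, -0.7]
tcp_pos: [0.5337, 0.1893, 0.0163]
wrist_force: [-0.5, 0.8, -0.5]
```

View pics/w33c.png

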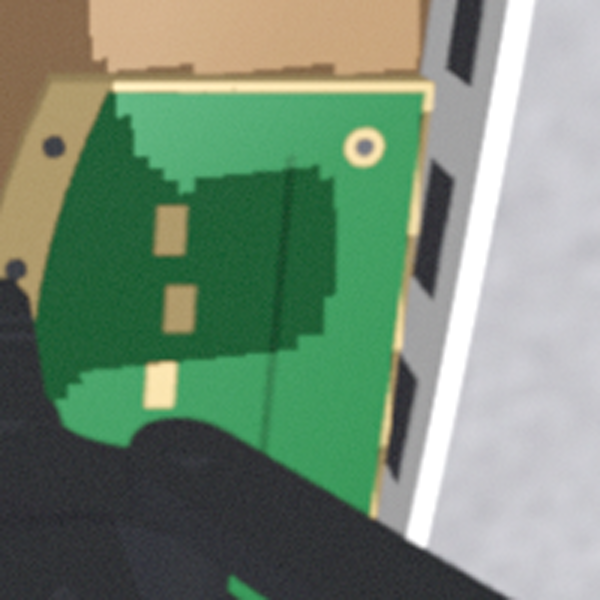

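Nearly home. I go on until contact, then back off and give a push at the middle.

```bash
python3 -m inch '[[0,0,0.0007,0],[0,0,0,0]]'|grep -E 'tcp|force'; python3 -m inch '[[0,0,0.0007,0],[0,0,0,0]]'|grep -E 'tcp|force'; python3 -m inch '[[0,0,0.0005,0],[0,0,0,0]]'|grep -E 'tcp|force'
```

```text
tcp_pos: [0.5338, 0.1893, 0.0162]
wrist_force: [-1.6, 0.4, 1.0]
tcp_pos: [0.5338, 0.1893, 0.0161]
wrist_force: [-4.9, 0.2, 2.5]
tcp_pos: [0.5338, 0.1893, 0.0161]
wrist_force: [-4.2, 0.5, 3.1]
```

```bash
python3 -m inch '[[0,0,-0.005,0],[0,-0.007,0,0],[0,-0.007,0,0],[0,0,0.002,0],[0,0,0.001,0],[0,0,0.0008,0],[0,0,0,0]]'|grep -E 'tcp|force'; for i in 1 2; do  python3 -m inch '[[0,0,0.0006,0],[0,0,0,0]]'|grep -E 'tcp|force'; done
```

```text
tcp_pos: [0.532, 0.1732, 0.0167]
wrist_force: [-4.7, -2.9, 7.4]
tcp_pos: [0.5321, 0.1731, 0.0166]
wrist_force: [-5.4, -2.4, 7.9]
tcp_pos: [0.532, 0.1731, 0.0166]
wrist_force: [-5.2, -2.5, 8.7]
```

```bash
python3 -m inch '[[-0.001,0,-0.002,0],[-0.004,0,-0.006,0],[-0.02,0,-0.01,0],[-0.035,0,0,0],[-0.035,0,0,0],[0,-0.02,-0.01,0],[0,-0.02,-0.01,0],[0,0,0,0],[0,0,0,0]]'; python3 look.py wrist w34>/dev/null;  python3 - <<'E'
from tm import *
c=load('w34');cv2.imwrite('pics/w34c.png',cv2.resize(c['img'][120:320,330:480,::-1],None,fx=3,fy=3,interpolation=2))
E
```

```text
t: 41.25
tcp_pos: [0.4922, 0.1386, 0.1118]
orientation: [0.319, 1.57, 0.211]
wrist_force: [0.2, -0.0, -0.2]
gripper_width: 0.0001
```

View pics/w34.png

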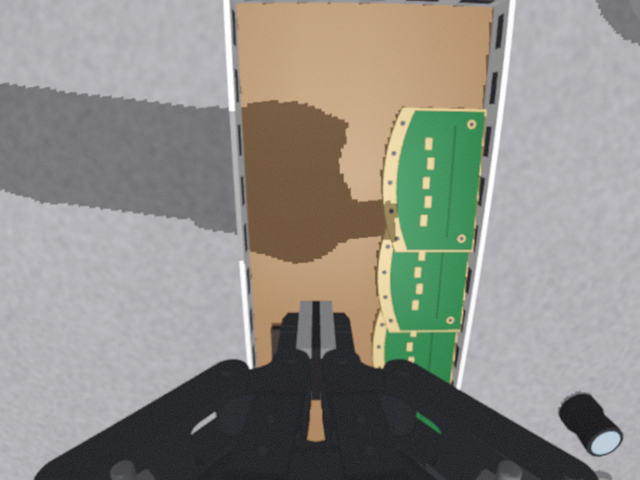

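View pics/w34c.png

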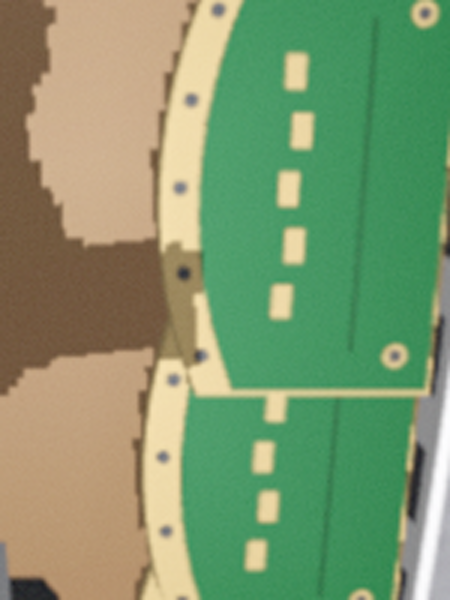

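```bash
python3 -m inch '[[-0.03,0,0,0],[-0.03,-0.02,0,0],[-0.03,-0.03,0,0],[-0.03,-0.03,0,0],[0,-0.03,0,0],[0,0,0,0],[0,0,0,0]]'; python3 look.py wrist w35>/dev/null; python3 -m inch '[[0,-0.035,0,0],[0,-0.04,0,0],[0,-0.04,0,0],[0,-0.04,0,0],[0,-0.04,0,0],[0,-0.04,0,0],[0,-0.04,0,0],[0,-0.02,0,0],[0,0,0,0]]';python3 look.py top t35>/dev/null;python3 look.py scene s35>/dev/null
python3 - <<'E'
from tm import *
c=load('t35');cv2.imwrite('pics/t35c.png',cv2.resize(c['img'][200:290,190:350,::-1],None,fx=5,fy=5,interpolation=2))
c=load('s35');cv2.imwrite('pics/s35c.png',cv2.resize(c['img'][205:390,275:445,::-1],None,fx=3.2,fy=3.2,interpolation=2))
E
```

```text
t: 41.88
tcp_pos: [0.4815, 0.0301, 0.2308]
orientation: [0.214, 1.569, 0.106]
wrist_force: [-0.2, 0.4, -0.2]
gripper_width: 0.0001
t: 42.68
tcp_pos: [0.4492, -0.2671, 0.2298]
orientation: [-1.673, 1.566, -1.784]
wrist_force: [0.7, -0.3, -0.2]
gripper_width: 0.0
```

View pics/w35.png

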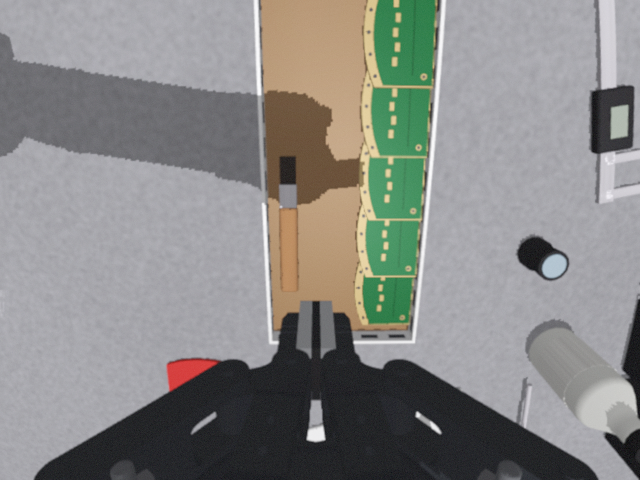

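View pics/t35c.png

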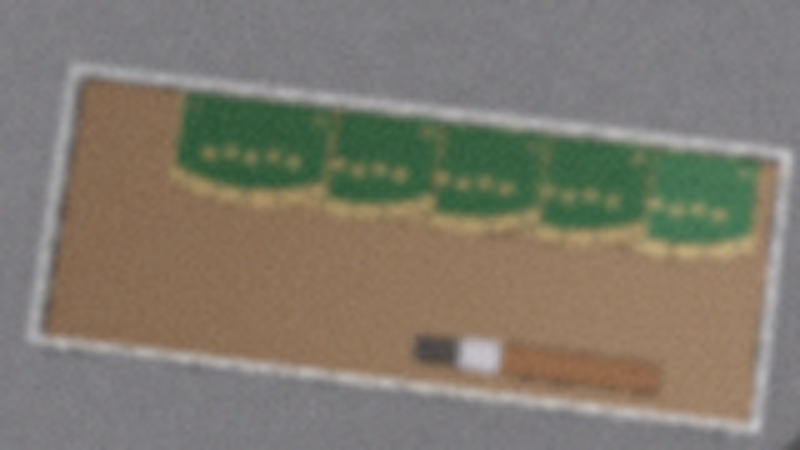

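View pics/s35c.png

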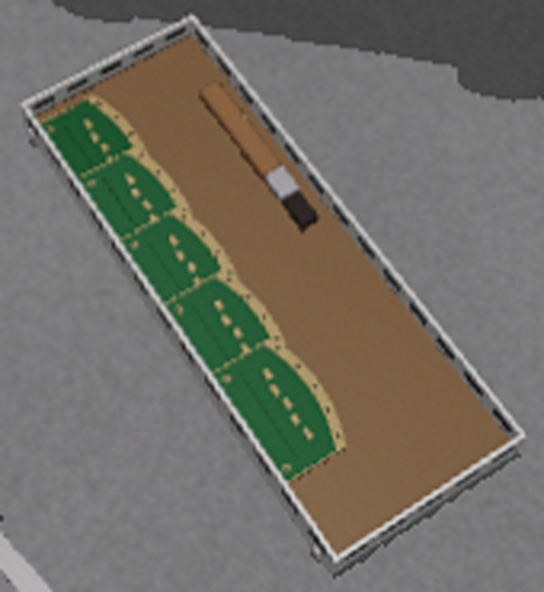

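Run:
```python
from tm import *
c=load('w35')
print(tr(plane(c,[[405,87.5],[398,156.5],[395,219.5],[390,276.5]],.0268)))
print('straight edge: raised-end corners',tr(plane(c,[[431,88],[426,157],[422,220],[417,277]],.0268)))
t=load('t35')
print(tr(plane(t,np.array([[180,165],[326,185],[433,203],[539,220],[645,235]])/5+[190,200],.0268),(.5155,.0797)))
c=load('w34');print('a straight edge',tr(plane(c,[[485.5,112]],.019)),tr(plane(c,[[473,249]],.0268)),tr(plane(c,[[462,330]],.0268)))
c=load('w35');cv2.imwrite('pics/w35c.png',cv2.resize(c['img'][0:200,340:460,::-1],None,fx=3,fy=3,interpolation=2))
c=load('w34');cv2.imwrite('pics/w34d.png',cv2.resize(c['img'][95:345,370:520,::-1],None,fx=2.4,fy=2.4,interpolation=2))
```

```text
[[ 0.0491  0.0507]
 [ 0.0465 -0.0092]
 [ 0.0475 -0.0691]
 [ 0.0464 -0.1293]]
straight edge: raised-end corners [[ 0.0722  0.0506]
 [ 0.0725 -0.0094]
 [ 0.0739 -0.0697]
 [ 0.0743 -0.1301]]
[[ 0.03    0.1359]
 [ 0.0287  0.0526]
 [ 0.0258 -0.0083]
 [ 0.0234 -0.0683]
 [ 0.0221 -0.128 ]]
a straight edge [[0.0736 0.139 ]] [[0.0735 0.0528]] [[ 0.0744 -0.0089]]
```

View pics/w34d.png

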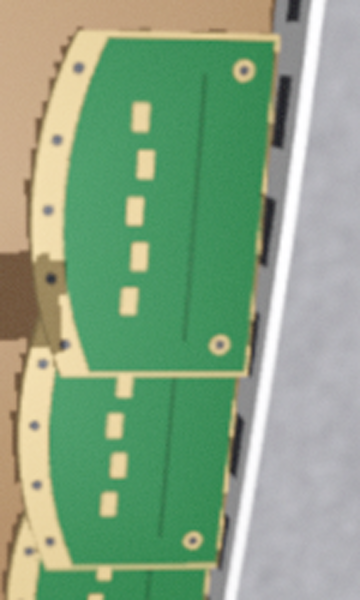

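View pics/w35c.png

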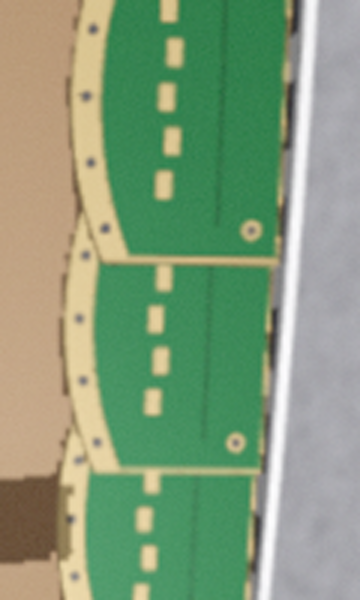

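```bash
python3 - <<'E'
from tm import *
print((np.array([.5167,.0842])+.07*ex+.07*ey))
E
python3 go.py .593 .146 .15 -6.05
```

```text
[0.59368786 0.14643238]
t 42.78 tcp [ 0.4507 -0.2611  0.2291] jaw yaw -5.96 q7 0.714 w -0.0001 F [0.26 0.56 0.09] xdir [-0.0013  0.0015 -1.    ]
turn 0.09 shift [0.0796 0.4197 0.0987]
turn -179.91 shift [ 0.0796 -0.4197 -0.0987]
turn -179.91 shift [ 0.0796 -0.4197 -0.0987]
```

```bash
python3 -m inch '[[0,0.025,0.008,0],[0,0.036,0.009,0],[0,0.036,0.009,0],[0,0.036,0.009,0],[0,0.036,0.009,0],[0,0.036,0.009,0],[0,0.036,0.009,0],[0,0.036,0.009,0],[0,0.036,0.009,0],[0,0.036,0.009,0]]';  python3 -m inch '[[0.02,0.036,0.009,0],[0.025,0.025,0,0],[0.02,0.01,0,0],[0.01,0,0,0],[0,0,0,0],[0,0,0,0]]'; python3 look.py wrist w36>/dev/null;python3 - <<'E'
from tm import *
c=load('w36');cv2.imwrite('pics/w36c.png',cv2.resize(c['img'][120:320,200:400,::-1],None,fx=3,fy=3,interpolation=2))
E
```

```text
t: 43.62
tcp_pos: [0.5743, 0.0817, 0.2294]
orientation: [2.469, 1.568, 2.37]
wrist_force: [0.0, -0.8, 1.4]
gripper_width: 0.0001
t: 44.12
tcp_pos: [0.5907, 0.1444, 0.1554]
orientation: [-2.145, 1.569, -2.25]
wrist_force: [0.5, -0.7, 0.5]
gripper_width: -0.0
```

View pics/w36.png

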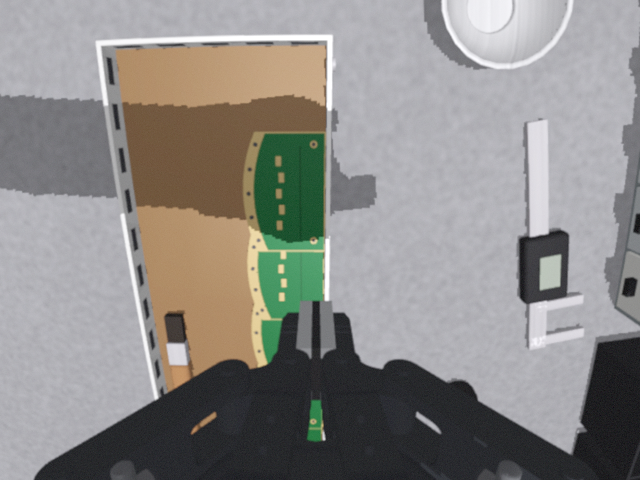

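View pics/w36c.png

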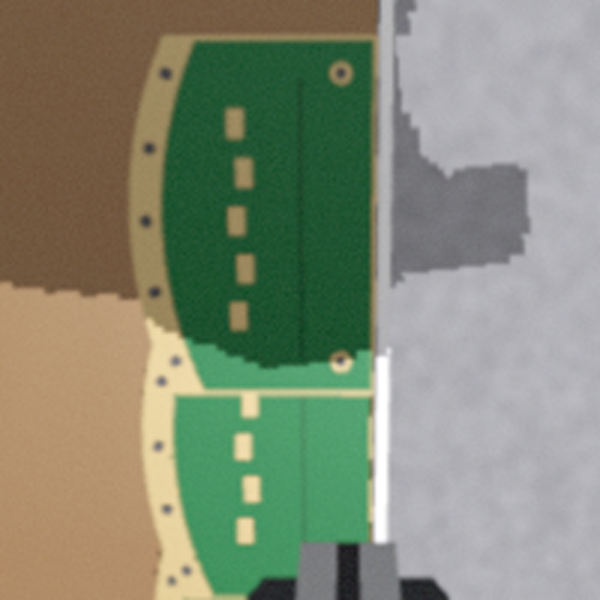

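```bash
python3 -m inch '[[-0.02,0,0,0],[-0.03,0,0,0],[-0.02,0,0,0],[0,0,0,0],[0,0,0,0],[0,0,0,0]]'; python3 -c "
from bench import arm
print(arm.hand_in())"
```

```text
t: 44.67
tcp_pos: [0.591, 0.1436, 0.2261]
orientation: [0.842, 1.57, 0.735]
wrist_force: [0.0, 0.5, -0.4]
gripper_width: 0.0001
the job is handed in; nothing more can be done
None
```

Both boards are in the tray, continuing the row after row3: board_b first, then board_a. I handed the job in at 44.7 s with the gripper clear of everything.

**How it went:** I took each board off the stand with a light 20 N grip. I lowered it until its low end touched the tray floor and its raised end came to rest on the board before. Then I pushed it against the back lip with the closed fingers.

**Last checks:**
- **Step:** raised-end spacings from the wrist camera are 59.9, 59.9 and 60.2 mm, where 60 mm is wanted. A rougher top-view reading gives about 60.9, 60 and 59.7 mm.
- **Flush:** the pushes on both boards stopped against the lip at the same depth. The overhead view shows board_a's straight edge along the lip, with no gap that I can see.
- **Other things:** the brush and the three laid boards look unmoved in the before and after views. I did not compare the loose bench items by measurement.

**What went wrong and was mended:**
- **Wrong spacing:** board_b first landed about 5 mm too far along the row, and I pushed it back at its low end.
- **Board_a picked up again:** after setting it down I closed the fingers too early while lifting. The gripper took the board up again by its edge, and I carried it back and set it down a second time. That second setting-down reached about 20 N briefly, more than I meant.
- **Board_a turned:** it also yawed a few degrees during the first push to the lip, and I straightened it by pushing nearer its low end. One later push showed about 8 N upward on the fingertip, probably from touching board_b's low end. The spacings above were measured after that.

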